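Load the steamer, hook its cover home and start it

TASK

Stand every small closed steel tin upright inside the steamer's well, then put the rectangular cover on: hook one long edge under the lip on the far side and swing the other edge down until the cover lies flat and fully home on the rim, covering the whole opening. Only then start it by pressing its three keys fully down and letting go, one at a time, from the largest to the smallest. Leave the other kitchen things where they stand.

Things in the scene. Friction and masses are not known exactly. Their poses are not given: they have to be found in the camera images.
- tin1: Small closed steel tin, plain upright cylinder, 40 mm across, 34 mm tall (its look-only lid dome adds 1.5 mm and is 41 mm across), about 0.1 kg, standing on the table; origin at the centre of its underside, z up through its lid. There are three to five of them; an absent one reads None.
- tin2: Small closed steel tin, plain upright cylinder, 40 mm across, 34 mm tall (its look-only lid dome adds 1.5 mm and is 41 mm across), about 0.1 kg, standing on the table; origin at the centre of its underside, z up through its lid. There are three to five of them; an absent one reads None.
- tin3: Small closed steel tin, plain upright cylinder, 40 mm across, 34 mm tall (its look-only lid dome adds 1.5 mm and is 41 mm across), about 0.1 kg, standing on the table; origin at the centre of its underside, z up through its lid. There are three to five of them; an absent one reads None.
- tin4: Small closed steel tin, plain upright cylinder, 40 mm across, 34 mm tall (its look-only lid dome adds 1.5 mm and is 41 mm across), about 0.1 kg, standing on the table; origin at the centre of its underside, z up through its lid. There are three to five of them; an absent one reads None.
- tin5: Small closed steel tin, plain upright cylinder, 40 mm across, 34 mm tall (its look-only lid dome adds 1.5 mm and is 41 mm across), about 0.1 kg, standing on the table; origin at the centre of its underside, z up through its lid. There are three to five of them; an absent one reads None.
- steamer: Tabletop aluminium steamer, fixed, placed and turned differently each time. Origin under the centre of its open well; x away from the robot to its lip side, y left, z up. Well: x from -77.5 to 77.5 mm, y from -112 to 112; floor at z = 12, rim at z = 58 all round. Side walls 12 mm thick. On the right a key deck, top z = 40, y from -124 to -182, with three white keys in a row along x at y = -153.
- steamer_lip (a point): Middle of the lip's free edge, at its underside: steamer x = 87.5 mm, z = 72, i.e. 14 mm above the rim. The lip is 6 mm thick (top z = 78), runs along the whole far side and reaches back from an upright riser whose inner face is at x = 103.5; below it the rim is a ledge from x = 77.5 to 103.5, so the pocket under the lip is 16 mm deep and 14 mm high.
- steamer_stop (a point): Middle of the top inner edge of the near stop wall: steamer x = -93.5 mm, z = 68, 10 mm above the rim; 10 mm thick. Between it and the well the rim is a ledge (x -93.5 to -77.5). From stop to riser 197 mm, from stop to lip edge 181 mm.
- cover: Flat rectangular aluminium cover, 188 mm (x) by 240 mm (y), 5 mm thick, about 0.35 kg, lying on the table, yaw within 0.2 rad of the table's axes. Origin: centre of its underside, z up. Same either way round. It is 9 mm shorter than stop to riser but longer than stop to lip edge, so it goes in tilted, one long (240 mm) edge first. Home: its origin at steamer z = 58 mm, x 0.5 to 9.5, y about 0.
- cover_grip (a point): Centre of the top of the black upright grip on the cover's middle, 45 mm above the cover's underside; the grip is 12 mm thick (cover x), 80 mm long (cover y) and solid down to the plate
- cover_edge_a (a point): Middle of the cover's long edge at its +x end, at half thickness (94 mm from its centre)
- cover_edge_b (a point): Middle of the cover's long edge at its -x end, at half thickness
- key_large (a joint): Travel of this white round spring key, 36 mm across, at the middle of the row, steamer x = 5 mm: 0 up, 0.006 m fully down; about 5 N holds it fully down, it springs back when let go and counts as pressed beyond 0.0045 m
- key_large_top (a point): Centre of the top face of the key 36 mm across (moves with the key); it is pressed straight down
- key_medium (a joint): Travel of this white round spring key, 26 mm across, at the far end of the row, steamer x = 70 mm: 0 up, 0.006 m fully down; about 5 N holds it fully down, it springs back when let go and counts as pressed beyond 0.0045 m
- key_medium_top (a point): Centre of the top face of the key 26 mm across (moves with the key); it is pressed straight down
- key_small (a joint): Travel of this white round spring key, 18 mm across, at the near end of the row, steamer x = -60 mm: 0 up, 0.006 m fully down; about 5 N holds it fully down, it springs back when let go and counts as pressed beyond 0.0045 m
- key_small_top (a point): Centre of the top face of the key 18 mm across (moves with the key); it is pressed straight down
- teacup: White ceramic teacup without handle, 68 mm across the rim, 55 mm tall, bystander among the tins; origin under its centre
- katori: Small open steel bowl, 72 mm across, 36 mm tall, bystander at the back; origin under its centre
- jar: Closed glass jar, 80 mm across, 130 mm tall, bystander at the back; origin under its centre
- measuring_cup: Pink plastic measuring cup with a side handle, 84 mm across, 75 mm tall, bystander at the back; origin under its centre
- idli_stand: Steel idli stand, three round plates on a rod, 110 mm across, 187 mm tall, bystander at the back; origin under its centre

How it is judged (in metres and radians):
On the way, in this order (a step that is already met when the one before it is completed fails the run):
1. every tin present stands upright on the floor of the well (x of tin1 in the frame of steamer between -0.06 and 0.06 m and y of tin1 in the frame of steamer between -0.095 and 0.095 m and z of tin1 in the frame of steamer between 0.008 and 0.018 m and angle between each of tin1, tin2, tin3, tin4, tin5's own z axis and vertical below 0.15 rad and x of tin2 in the frame of steamer between -0.06 and 0.06 m and y of tin2 in the frame of steamer between -0.095 and 0.095 m and z of tin2 in the frame of steamer between 0.008 and 0.018 m and x of tin3 in the frame of steamer between -0.06 and 0.06 m and y of tin3 in the frame of steamer between -0.095 and 0.095 m and z of tin3 in the frame of steamer between 0.008 and 0.018 m and x of tin4 in the frame of steamer between -0.06 and 0.06 m and y of tin4 in the frame of steamer between -0.095 and 0.095 m and z of tin4 in the frame of steamer between 0.008 and 0.018 m and x of tin5 in the frame of steamer between -0.06 and 0.06 m and y of tin5 in the frame of steamer between -0.095 and 0.095 m and z of tin5 in the frame of steamer between 0.008 and 0.018 m), for 0.2 s.
2. a long edge of the cover is under the lip while the cover is still tilted (angle between cover's own z axis and vertical above 0.05 rad and ((x of cover_edge_a in the frame of steamer above 0.0905 m and z of cover_edge_a in the frame of steamer between 0.052 and 0.073 m and y of cover_edge_a in the frame of steamer between -0.03 and 0.03 m) or (x of cover_edge_b in the frame of steamer above 0.0905 m and z of cover_edge_b in the frame of steamer between 0.052 and 0.073 m and y of cover_edge_b in the frame of steamer between -0.03 and 0.03 m))), for 0.05 s.
3. the cover lies flat on the rim, fully home (z of cover in the frame of steamer between 0.054 and 0.061 m and x of cover in the frame of steamer between -0.003 and 0.013 m and y of cover in the frame of steamer between -0.01 and 0.01 m and angle between cover's own z axis and vertical below 0.03 rad and angle between the x axis of cover and the x axis of steamer, either way round below 0.06 rad), for 0.2 s.
4. the largest key is pressed down (beyond 4.5 mm), the other two up (value of joint key_large above 0.0045 m and value of joint each of key_medium, key_small below 0.0015 m), for 0.05 s.
5. the middle-sized key is pressed down (beyond 4.5 mm), the other two up (value of joint key_medium above 0.0045 m and value of joint each of key_large, key_small below 0.0015 m), for 0.05 s.
6. the smallest key is pressed down (beyond 4.5 mm), the other two up (value of joint key_small above 0.0045 m and value of joint each of key_large, key_medium below 0.0015 m), for 0.05 s.
At the end, for the whole second after the job is handed in: All tins present stand upright (0.15 rad) on the well's floor; the cover lies flat (0.03 rad) at rest on the rim (underside 54 to 61 mm up), one long edge under the lip, square (0.06 rad) and within 10 mm sideways of the middle; all keys are up again (all of step 1 and all of step 3 and value of joint each of key_large, key_medium, key_small below 0.0015 m and linear speed of cover below 0.02 m/s); the robot touches nothing.
It fails at once if two keys are down together (value of joint each of key_large, key_medium above 0.003 m or value of joint each of key_large, key_small above 0.003 m or value of joint each of key_medium, key_small above 0.003 m).
It fails at once if a key is pressed while the cover is not home (value of joint any of key_large, key_medium, key_small above 0.003 m and (angle between cover's own z axis and vertical above 0.04 rad or z of cover in the frame of steamer above 0.064 m or z of cover in the frame of steamer below 0.052 m or horizontal distance between cover and steamer above 0.03 m)).
It fails at once if another kitchen thing is pushed away (more than 4 cm; the teacup 6 cm) or tipped over (distance of teacup from where it was at the start of the episode above 0.06 m or distance of any of katori, jar, measuring_cup, idli_stand from where it was at the start of the episode above 0.04 m or angle between any of teacup, katori, jar, measuring_cup, idli_stand's own z axis and vertical above 0.6 rad).
Of tin1, tin2, tin3, tin4, tin5 only 3 to 5 are there at a start; the rules pass over those that are not, and their reading is None.
At some moment in a run one of tin1, tin2, tin3, tin4, tin5 may be knocked a few centimetres aside while the robot is not near it.
It also fails if it takes over 210 s, if anything falls off the work surface, if the arm or the gripper's body presses on something with over 40 N, if the wrist force passes 120 N, or if a joint passes its speed limit or range.

ROBOT

A 7-joint arm with a two-finger parallel gripper is mounted at the origin on the work surface. World frame = base frame: x ahead of the robot, y to its left, z up, the work surface at z = 0. Lengths are in mm, angles in rad, forces in N, time in s.
With the tool pointing down it reaches from about 425 to 825 mm from the base axis. Payload 3.6 kg.
Tool frame: the origin (TCP) lies on the centre line of the jaws, within the pads' length; the fingertips stand 11 mm ahead of it and the grasp point (between the pads) lies 8 mm behind it; z points along the fingers, y is the line along which they close (so a half turn about z gives the same grasp; the last joint's range is limited). The gripper opens to 93 mm and grips with 3 to 60 N. Pads are 15 mm wide; open, the fingers measure 128 mm over their backs; the gripper's body (75 mm by 188 mm) begins 65 mm behind the grasp point.
Start: joints at [1.206, 0.615, -0.013, 1.423, 0.008, 1.103, -0.04], TCP at [216.041, -613.016, 229.64] pointing down, gripper open.
Joint ranges: [-3.12, 3.12], [-0.3, 2.06], [-1.34, 1.32], [0.26, 2.42], [-1.36, 4.5], [0.01, 1.98], [-2.84, 2.84]. Speed limits (rad/s): [2.79, 2.79, 3.14, 3.14, 3.14, 3.14, 3.14].

INTERFACE

Orientations are given as [roll, pitch, yaw] about the fixed x, y, z axes, in that order (R = Rz(yaw) Ry(pitch) Rx(roll)).
In Python, from station import robot gives the robot as it stands.
- The arm moves only by the shell command python3 jog.py [OPENING], which reads ROWS from standard input. ROWS is a JSON list of rows, 1 to 12 of them, each written [[dx, dy, dz], [rx, ry, rz]]: dx, dy, dz in a scale on which 1.0 is 80 cm, then a rotation vector rx, ry, rz in normalised numbers (1 is pi rad); each row is the pose to reach, as a shift and turn from the pose commanded when the command began, along the tool's axes at that moment; what a row does not reach only later rows make up. A row lasts 1/12 s, in which the tool goes at most 41.7 mm and 0.125 rad, less where a joint would pass 70% of its speed; a pose out of reach is approached as far as the arm can. OPENING is the opening from 0.0 (shut) to 1.0 (fully open), set as the command begins (- or left out keeps the last). The fingers move at their own pace and stop on an object; the grip force is fixed at half the most. Time passes only in rows, so rows that do not move let the fingers close. It prints the time, the measured TCP pose, the force, the opening and the grip force at its end. Shift and turn numbers lie between -1 and 1, and a call with a number outside is refused. Input that does not fit is refused with a message, and nothing moves.
- robot.observe(): the state, without advancing time (a new reading comes with each control period).
- robot.grab_frame(name): name is "side" or "top"; returns a dict with "img" (400x640x3 uint8, red, green, blue), "camera_matrix" (3x3 intrinsics, pixels), "dist_coeffs" ([k1, k2, p1, p2, k3] as OpenCV has them; the pictures are not rectified), "origin" and "attitude" of the camera in the world. Camera axes: x right, y down, z forward; pixel columns grow to the right and rows downward; lengths in mm; the calibration is good to about 2 mm. A picture is of the moment at which its call begins. There is no depth.
- robot.close_job(): hands the job in; it is judged then, once.
The state is a dict: "time": time; "joint_positions": joint angles; "joint_vel": joint speeds; "joint_efforts": joint torques, N m; "tcp_pos": TCP position; "orientation": TCP orientation; "wrist_force": force on the tool from outside, world axes, zero at the start; "wrist_torque": the same for the moment, N m; "width": opening from 0.0 (shut) to 1.0 (fully open); "grasp_force": force on a finger pad.
Only numpy, scipy, OpenCV 4.12 (cv2) and the standard library are available. Lean on these libraries where they do the work, as an engineer would, in place of code of your own. Each camera call takes 0.05 s, during which the arm holds its last target. There are 200 camera calls.

## Working session

There is one attempt and no reset: what is moved stays moved. The work goes in short steps, Python scripts to look and compute and a shell command to move; the robot and the scene stay as the last step left them, time stands still between calls to the robot, and variables do not carry over. Pictures are saved under pics/ and viewed, at most 14 in all, crops included, and the job is handed in when it is done.

```bash
ls; mkdir -p pics
python3 - <<'E'
from station import robot
import cv2
for n in("top","side"):
    f=robot.grab_frame(n); cv2.imwrite(f"pics/{n}0.png",cv2.cvtColor(f["img"],cv2.COLOR_RGB2BGR))
    print(n,f["camera_matrix"],f["dist_coeffs"],f["origin"],f["attitude"])
print(robot.observe())
E
```

```text
jog.py
pics
station.py
top [[377.59174236   0.         326.24049119]
 [  0.         377.59174236 202.67438376]
 [  0.           0.           1.        ]] [-0.0089566  0.         0.         0.         0.       ] [ 455.07120921  -45.57525529 1048.27184347] [-2.97232135  0.00940903 -1.56424775]
side [[516.30287196   0.         325.53334997]
 [  0.         516.30287196 192.87861281]
 [  0.           0.           1.        ]] [0.05610269 0.         0.         0.         0.        ] [ 460.44559008 -989.55625427  800.4024694 ] [-2.21895634 -0.01545743 -0.14223544]
{'time': 0.1, 'joint_positions': array([ 1.20551803,  0.61583276, -0.01261652,  1.42474403,  0.00811628,
        1.10340346, -0.040417  ]), 'joint_vel': array([ 0.00077794, -0.00194923, -0.00015299, -0.00372336,  0.00022458,
       -0.00036484, -0.00065691]), 'joint_efforts': array([ 1.31520312e-03, -4.60043013e+01,  2.10308586e-01, -1.66244531e+01,
       -6.11396064e-02,  1.69442128e-02,  8.55017424e-05]), 'tcp_pos': array([ 215.79403667, -612.3984536 ,  228.58855347]), 'orientation': array([-3.13925593e+00,  4.39912516e-05,  3.38834221e-01]), 'wrist_force': array([-0.48203738,  0.54918594,  0.03213873]), 'wrist_torque': array([ 0.03483297, -0.00306911,  0.02656541]), 'grasp_force': 0.0, 'width': 0.9986189699313818}
```

View pics/top0.png

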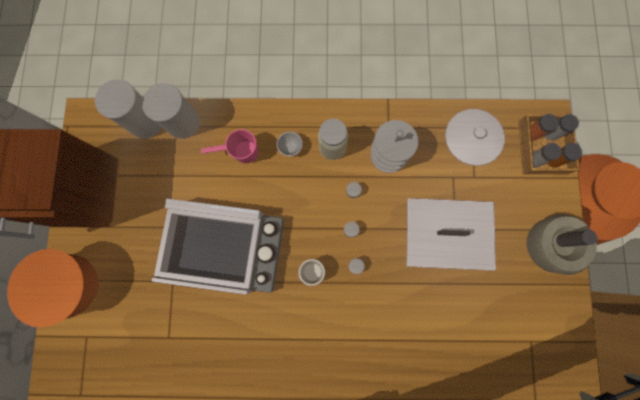

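View pics/side0.png

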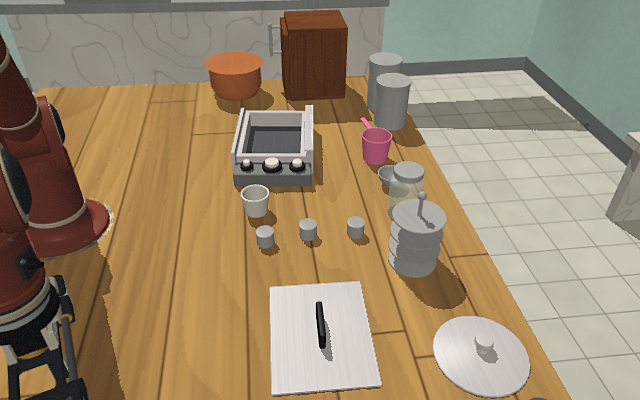

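The top view (image up = +x, left = +y) shows three tins at (354,190), (352,229) and (357,266). The teacup is at (312,271), the cover at (451,233), and the steamer around (212,246) with keys at (270,229), (265,254) and (262,280). The side view confirms three tins.

```bash
cat > h.py <<'E'
import numpy as np, cv2
from station import robot
from scipy.spatial.transform import Rotation as R
def frame(n): return robot.grab_frame(n)
def ray(f,uv):
    p=cv2.undistortPoints(np.array(uv,float).reshape(-1,1,2),f["camera_matrix"],np.array(f["dist_coeffs"],float)).reshape(-1,2)
    d=np.c_[p,np.ones(len(p))]@R.from_euler("xyz",f["attitude"]).as_matrix().T
    return np.array(f["origin"]),d
def onplane(f,uv,z):
    o,d=ray(f,uv); return o+d*((z-o[2])/d[:,2])[:,None]
def proj(f,P):
    Rm=R.from_euler("xyz",f["attitude"]).as_matrix().T
    return cv2.projectPoints(np.array(P,float).reshape(-1,1,3),cv2.Rodrigues(Rm)[0],-Rm@np.array(f["origin"]),f["camera_matrix"],np.array(f["dist_coeffs"],float))[0].reshape(-1,2)
def two(f,a,g,b):
    o,d=ray(f,[a]);p,e=ray(g,[b]);d=d[0];e=e[0]
    s=np.linalg.lstsq(np.c_[d,-e],p-o,rcond=None)[0]
    return (o+s[0]*d+p+s[1]*e)/2, np.linalg.norm(o+s[0]*d-p-s[1]*e)
def grey(f,sat=70,vmin=0):
    h=cv2.cvtColor(f["img"],cv2.COLOR_RGB2HSV); return ((h[...,1]<sat)&(h[...,2]>vmin)).astype(np.uint8)
def blobs(m,amin,amax):
    n,l,s,c=cv2.connectedComponentsWithStats(m)
    return [(c[i].round(1),s[i]) for i in range(1,n) if amin<s[i][4]<amax]
E
python3 - <<'E'
from h import *
t=frame("top"); s=frame("side")
print("top");
for c,st in blobs(grey(t),60,12000): print(c,st,onplane(t,[c],17)[0].round(1))
print("side")
for c,st in blobs(grey(s),100,15000): print(c,st,onplane(s,[c],17)[0].round(1))
h=cv2.cvtColor(t["img"],cv2.COLOR_RGB2HSV); print(h[190,354],h[266,357],h[200,300],h[233,430])
b=cv2.cvtColor(t["img"],cv2.COLOR_RGB2BGR)[190:300,145:295]; cv2.imwrite("pics/st_t.png",cv2.resize(b,None,fx=5,fy=5,interpolation=cv2.INTER_CUBIC))
b=cv2.cvtColor(s["img"],cv2.COLOR_RGB2BGR)[100:195,220:330]; cv2.imwrite("pics/st_s.png",cv2.resize(b,None,fx=6,fy=6,interpolation=cv2.INTER_CUBIC))
E
```

```text
top
[474.6 136.7] [ 445  109   60   57 2628] [ 824.1 -456.3   17. ]
[332.1 136.5] [319 119  28  39 832] [823.1 -50.2  17. ]
[393.3 145.5] [ 371  120   47   53 1868] [ 797.  -224.2   17. ]
[289.2 143.5] [277 132  25  24 482] [801.9  72.   17. ]
[546.  154.2] [533 143  28  24 418] [ 773.3 -654.9   17. ]
[353.5 189.4] [347 182  15  16 179] [ 669.2 -110.4   17. ]
[217.6 247.5] [ 151  198  132   97 9787] [505.9 260.6  17. ]
[450.4 234. ] [ 406  198   90   72 5984] [ 546.3 -373.8   17. ]
[588.7 254.5] [ 528  216  112   79 5540] [ 492.7 -744.8   17. ]
[ 15.6 308.5] [   0  218   49  182 4632] [339.2 796.5  17. ]
[351.2 229. ] [344 222  16  15 180] [ 558.5 -103.5   17. ]
[311.4 271.9] [299 259  26  26 542] [442.3   3.9  17. ]
[356.1 265.8] [349 259  15  15 185] [ 459.2 -116.3   17. ]
[623.  393.3] [601 384  39  16 131] [ 141.5 -795.3   17. ]
[586.7 396.6] [581 392  15   8  64] [ 133.3 -701.6   17. ]
side
[ 24.  121.1] [  0 102  39  28 121] [-215.6  488.9   17. ]
[ 56.4 122.8] [ 48 103  17  44 164] [-122.6  469.5   17. ]
[271.1 153.5] [ 231  105   82  113 6709] [494.4 231.   17. ]
[ 24.3 189.2] [   0  143   86   85 1385] [-113.   137.6   17. ]
[411.6 220.4] [ 378  161   69  117 5250] [805. -98.  17.]
[355.2 226.9] [347 216  18  23 347] [ 668.8 -104.6   17. ]
[307.8 229. ] [299 218  18  23 355] [559.1 -98.3  17. ]
[264.8 236.2] [256 225  18  24 367] [ 460.2 -110.6   17. ]
[ 26.6 262.7] [ 14 246  27  34 467] [ -30.2 -129.1   17. ]
[ 43.  341.8] [   0  274   87  126 5349] [  58.8 -339.8   17. ]
[320.4 339. ] [  269   281   113   115 10890] [ 547.2 -402.9   17. ]
[481.  356.3] [ 433  316   97   82 6098] [ 824.3 -474.6   17. ]
[ 15  29 141] [ 16  30 145] [ 16 155 148] [ 12  22 177]
```

View pics/st_t.png

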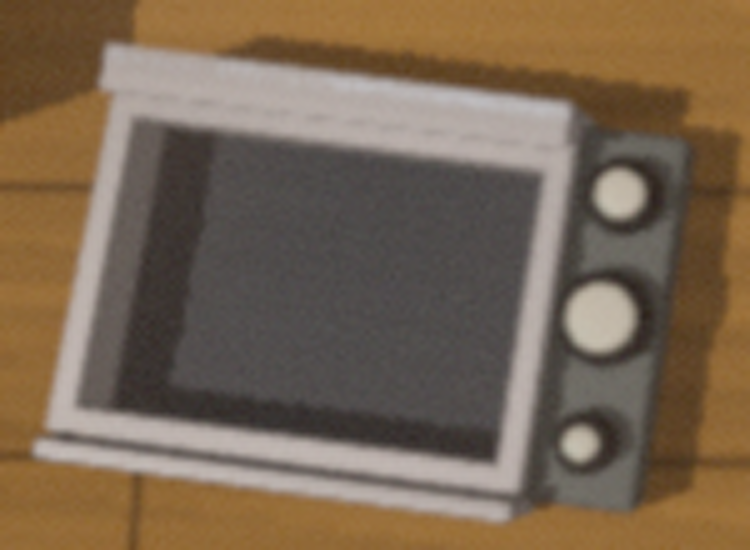

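View pics/st_s.png

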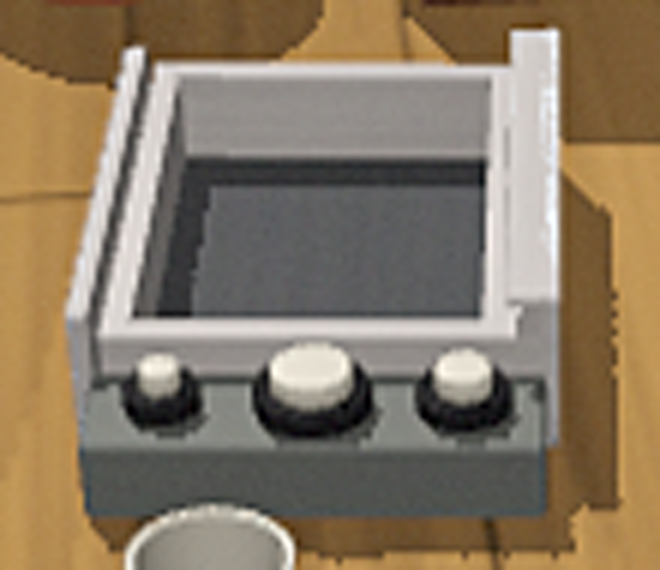

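The crops show the well's rim corners clearly: in the top crop (133,118), (545,172), (497,463), (78,408); in the side crop (181,80), (492,80), (487,320), (135,318). The key row runs medium, large, small from far to near.

Run:
```python
from h import *
t=frame("top"); s=frame("side")
B=np.array([[77.5,112],[77.5,-112],[-77.5,-112],[-77.5,112]])
ct=(np.array([[133,118],[545,172],[497,463],[78,408]])+.5)/5-.5+[145,190]
cs=(np.array([[492,80],[487,320],[135,318],[181,80]])+.5)/6-.5+[220,100]
def fit(P,B):
    a=P.mean(0);b=B.mean(0);H=(B-b).T@(P-a);th=np.arctan2(H[0,1]-H[1,0],H[0,0]+H[1,1])
    Rm=np.array([[np.cos(th),-np.sin(th)],[np.sin(th),np.cos(th)]]);tr=a-Rm@b
    return tr.round(1),th.round(4),(P-B@Rm.T-tr).round(1).tolist()
for f,c in((t,ct),(s,cs)): print(fit(onplane(f,c,58)[:,:2],B))
for a,b in zip(ct,cs): print("tri",two(t,a,s,b))
kt=(np.array([[621,193],[600,318],[580,442]])+.5)/5-.5+[145,190]
ks=(np.array([[462,363],[310,362],[159,363]])+.5)/6-.5+[220,100]
for a,b in zip(kt,ks): print("key",two(t,a,s,b))
for a,b in(([353.5,189.4],[355.2,226.9]),([351.2,229],[307.8,229]),([356.1,265.8],[264.8,236.2])): print("tin",two(t,a,s,b))
# cover
for f,sat in((t,70),(s,100)):
    n,l,st,c=cv2.connectedComponentsWithStats(cv2.morphologyEx(grey(f,sat,60),cv2.MORPH_OPEN,np.ones((3,3))))
    i=l[210,420] if f is t else l[360,290]
    cn=max(cv2.findContours((l==i).astype(np.uint8),cv2.RETR_EXTERNAL,cv2.CHAIN_APPROX_NONE)[0],key=cv2.contourArea)
    q=cv2.approxPolyDP(cn,12,True).reshape(-1,2); print(q.tolist(),onplane(f,q,4)[:,:2].round(1).tolist())
    P=onplane(f,cn.reshape(-1,2),5)[:,:2]; print(cv2.minAreaRect(P.astype(np.float32)))
    d=(f["img"].max(2)<60).astype(np.uint8); m=np.zeros_like(d); x,y,w,h=st[i][:4]; m[y:y+h,x:x+w]=d[y:y+h,x:x+w]
    print(blobs(m,20,2000))
```

```text
(array([504.3, 276. ]), np.float64(-0.1208), [[-0.9, -0.3], [-1.5, 0.9], [1.6, 1.2], [0.8, -1.7]])
(array([506.6, 279.2]), np.float64(-0.1178), [[-0.9, -2.0], [0.1, 2.0], [0.7, 3.3], [0.2, -3.3]])
tri (array([594.63141246, 377.01143593,  59.15507044]), np.float64(1.9920788880437574))
tri (array([567.90712618, 155.67593399,  61.15847541]), np.float64(4.152766678851274))
tri (array([416.47477569, 174.46260051,  61.8133625 ]), np.float64(1.7887462617022882))
tri (array([442.34540221, 394.33473563,  59.02702431]), np.float64(1.3973701532797564))
key (array([554.6824499 , 114.26592588,  67.11341759]), np.float64(0.6416307690462678))
key (array([490.18893431, 123.11816023,  66.80814422]), np.float64(1.2443327427981776))
key (array([426.870834  , 131.43417532,  65.78370923]), np.float64(0.5585743463064693))
tin (array([ 667.80826749, -110.08822284,   21.90918676]), np.float64(0.641363266273237))
tin (array([ 558.32757885, -103.27077536,   21.33777351]), np.float64(0.5036866616480276))
tin (array([ 459.70674771, -115.9288203 ,   21.72153176]), np.float64(1.017144826013806))
[[408, 199], [408, 266], [495, 269], [492, 202]] [[645.1, -263.9], [459.6, -258.4], [452.8, -494.5], [637.7, -498.7]]
((549.5155029296875, -378.13134765625), (240.8588104248047, 189.27268981933594), 88.0059814453125)
[]
[[359, 281], [269, 287], [271, 395], [381, 386]] [[647.9, -259.9], [461.3, -252.6], [451.9, -493.1], [638.3, -501.3]]
((550.3176879882812, -376.57684326171875), (244.65176391601562, 190.09283447265625), 87.66476440429688)
[(array([320.7, 326.6]), array([316, 302,  10,  47, 249], dtype=int32))]
```

```bash
cat > off.py <<'E'
# off.py x y z yaw [tilt about tool x]: shift+turn in present tool axes to the target
import sys; from h import *
a=[float(v) for v in sys.argv[1:]]+[0]
o=robot.observe(); C=R.from_euler("xyz",o["orientation"])
T=R.from_euler("xyz",[np.pi,0,a[3]])*R.from_rotvec([a[4],0,0])
print("t",o["time"],"d",C.inv().apply(np.array(a[:3])-o["tcp_pos"]).round(1),"rv",(C.inv()*T).as_rotvec().round(3),
 "tcp",o["tcp_pos"].round(1),"F",o["wrist_force"].round(1),"w",round(o["width"],3))
E
python3 off.py 460 -116 150 1.45
```

```text
t 0.3 d [ 395.3 -387.4   79.6] rv [-1.000e-03 -0.000e+00 -1.111e+00] tcp [ 216.  -612.8  229.3] F [-0.7 -0.6 -1.1] w 1.0
```

Careful with the scale: shifts go in shares of 80 cm and turns go in shares of pi rad. That gives: 330 mm is 0.4125, -325 mm is -0.4063, -1.11 rad is -0.3533.

```bash
echo '[[[0.0188, -0.0188, 0.0038], [0, 0, -0.0159]], [[0.05, -0.05, 0.01], [0, 0, -0.0414]], [[0.0875, -0.0813, 0.0175], [0, 0, -0.0732]], [[0.125, -0.1188, 0.025], [0, 0, -0.105]], [[0.1625, -0.1563, 0.0325], [0, 0, -0.1369]], [[0.2, -0.1938, 0.04], [0, 0, -0.1687]], [[0.2313, -0.225, 0.0475], [0, 0, -0.2005]], [[0.2688, -0.2625, 0.055], [0, 0, -0.2324]], [[0.3063, -0.3, 0.0625], [0, 0, -0.2642]], [[0.3438, -0.3375, 0.07], [0, 0, -0.296]], [[0.375, -0.3688, 0.0775], [0, 0, -0.3279]], [[0.4125, -0.4063, 0.085], [0, 0, -0.3533]]]' | python3 jog.py 1.0; python3 off.py 460 -116 100 1.45
python3 - <<'E'
from h import *
t=frame("top")
print([(c,onplane(t,[c],17)[0].round(1)) for c,st in blobs(grey(t),100,260)])
E
```

```text
time: 1.3
tcp_pos: [419.2, -196.6, 161.9]
orientation: [3.141, 0.001, 1.452]
wrist_force: [0.1, -0.3, -0.3]
width: 0.997
grasp_force: 0.0
t 1.3 d [84.9 31.  61.8] rv [0.001 0.001 0.002] tcp [ 419.2 -196.6  161.9] F [ 0.1 -0.3 -0.3] w 0.997
[(array([353.5, 189.4]), array([ 669.2, -110.4,   17. ])), (array([351.2, 229. ]), array([ 558.5, -103.5,   17. ])), (array([356.1, 265.8]), array([ 459.2, -116.3,   17. ]))]
```

To row units: 100 mm is 0.125, 85 mm is 0.1063.

```bash
echo '[[[0.025, 0.01, 0.0125], [0, 0, 0]], [[0.0688, 0.025, 0.05], [0, 0, 0]], [[0.1, 0.0363, 0.0938], [0, 0, 0]], [[0.1063, 0.0388, 0.125], [0, 0, 0]], [[0.1063, 0.0388, 0.125], [0, 0, 0]]]' | python3 jog.py; python3 off.py 460 -116 16 1.45
python3 - <<'E'
from h import *
s=frame("side");b=cv2.cvtColor(s["img"],cv2.COLOR_RGB2BGR)[140:260,180:400]; cv2.imwrite("pics/g1.png",cv2.resize(b,None,fx=3,fy=3))
E
```

```text
time: 1.77
tcp_pos: [458.2, -113.4, 57.7]
orientation: [-3.133, -0.003, 1.455]
wrist_force: [-0.7, 0.2, -0.0]
width: 0.998
grasp_force: 0.0
t 1.7667 d [-2.4  2.4 41.7] rv [-0.008 -0.003  0.005] tcp [ 458.2 -113.4   57.7] F [-0.7  0.2 -0. ] w 0.998
```

View pics/g1.png

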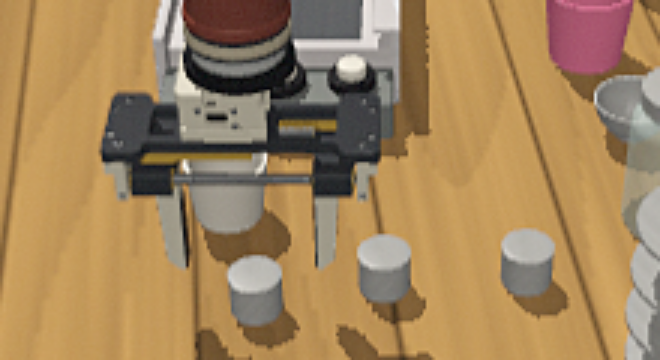

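The open fingers (tips at crop (180,265) and (322,262)) straddle the near tin at (255,290) evenly.

```bash
python3 - <<'E'
from h import *
s=frame("side")
print(proj(s,[[458-47,-113,47],[458+47,-113,47]]), proj(s,[[460,-116,17]]))
E
echo '[[[-0.0025, 0.0025, 0.0125], [0, 0, 0]], [[-0.0025, 0.0025, 0.0375], [0, 0, 0]], [[-0.0025, 0.0025, 0.0525], [0, 0, 0]], [[-0.0025, 0.0025, 0.0525], [0, 0, 0]]]' | python3 jog.py; echo '[[[0, 0, 0], [0, 0, 0]], [[0, 0, 0], [0, 0, 0]], [[0, 0, 0], [0, 0, 0]], [[0, 0, 0], [0, 0, 0]], [[0, 0, 0], [0, 0, 0]], [[0, 0, 0], [0, 0, 0]]]' | python3 jog.py 0.2
```

```text
[[241.62883575 228.64336711]
 [284.32926695 225.14838082]] [[264.82022392 237.80079018]]
time: 2.2
tcp_pos: [460.9, -121.6, 19.5]
orientation: [-3.141, 0.001, 1.445]
wrist_force: [-0.2, 0.2, -0.2]
width: 1.001
grasp_force: 0.0
time: 2.7
tcp_pos: [461.8, -119.6, 20.3]
orientation: [3.141, 0.0, 1.449]
wrist_force: [-0.2, 0.6, -0.4]
width: 0.617
grasp_force: 0.0
```

```bash
echo '[[[0.0038, 0, 0.0038], [0, 0, 0]], [[0.0038, 0, 0.0038], [0, 0, 0]], [[0.0038, 0, 0.0038], [0, 0, 0]], [[0.0038, 0, 0.0038], [0, 0, 0]], [[0.0038, 0, 0.0038], [0, 0, 0]]]' | python3 jog.py 0.2;python3 off.py 505 336 130 1.448
```

```text
time: 3.12
tcp_pos: [462.0, -116.5, 16.7]
orientation: [-3.141, -0.0, 1.449]
wrist_force: [0.2, -0.3, -1.2]
width: 0.424
grasp_force: 30.0
t 3.1167 d [ 454.3  -12.3 -113.3] rv [-0.    -0.     0.001] tcp [ 462.  -116.5   16.7] F [ 0.2 -0.3 -1.2] w 0.424
```

To row units: 365 mm is 0.4563, 325 mm is 0.4063.

```bash
echo '[[[0, 0, -0.0188], [0, 0, 0]], [[0, 0, -0.0625], [0, 0, 0]], [[0.025, 0, -0.1063], [0, 0, 0]], [[0.0625, 0, -0.1375], [0, 0, 0]], [[0.1063, 0, -0.1475], [0, 0, 0]], [[0.1563, 0, -0.1475], [0, 0, 0]], [[0.2063, 0, -0.1475], [0, 0, 0]], [[0.2563, 0, -0.1475], [0, 0, 0]], [[0.3063, 0, -0.1475], [0, 0, 0]], [[0.3563, 0, -0.1475], [0, 0, 0]], [[0.4063, -0.0038, -0.1475], [0, 0, 0]], [[0.4563, -0.0063, -0.1475], [0, 0, 0]]]' | python3 jog.py
echo '[[[0.0475, 0, 0], [0, 0, 0]], [[0.085, 0, 0], [0, 0, 0]], [[0.1063, 0, 0], [0, 0, 0]], [[0.11, 0, 0], [0, 0, 0]]]' | python3 jog.py;python3 off.py 511.7 335.5 28 1.448
python3 - <<'E'
from h import *
t=frame("top")
print([(c,onplane(t,[c],17)[0].round(1)) for c,st in blobs(grey(t),100,260)])
E
```

```text
time: 4.12
tcp_pos: [501.0, 248.1, 134.6]
orientation: [-3.141, 0.001, 1.449]
wrist_force: [1.0, 0.2, -0.5]
width: 0.426
grasp_force: 30.0
time: 4.45
tcp_pos: [510.6, 339.2, 134.5]
orientation: [-3.141, -0.004, 1.455]
wrist_force: [-0.6, 0.4, -0.9]
width: 0.425
grasp_force: 30.0
t 4.45 d [ -3.9   1.6 106.5] rv [-0.001 -0.004  0.007] tcp [510.6 339.2 134.5] F [-0.6  0.4 -0.9] w 0.425
[(array([353.5, 189.4]), array([ 669.2, -110.4,   17. ])), (array([351.3, 229.1]), array([ 558.2, -103.8,   17. ])), (array([ 84.6, 319.8]), array([312.2, 605.6,  17. ])), (array([ 89.6, 377.2]), array([168.7, 576.5,  17. ]))]
```

To row units: 103 mm is 0.1288, 101 mm is 0.1263.

```bash
echo '[[[0, 0.0025, 0.0125], [0, 0, 0]], [[0, 0.0025, 0.05], [0, 0, 0]], [[0, 0.0025, 0.0938], [0, 0, 0]], [[0, 0.0025, 0.1188], [0, 0, 0]], [[0, 0.0025, 0.1263], [0, 0, 0]], [[0, 0.0025, 0.1288], [0, 0, 0]], [[0, 0.0025, 0.1288], [0, 0, 0]], [[0, 0.0025, 0.1288], [0, 0, 0]]]' | python3 jog.py;python3 off.py 511.7 335.5 28 1.448
```

```text
time: 5.17
tcp_pos: [515.3, 333.5, 33.3]
orientation: [3.139, -0.002, 1.448]
wrist_force: [0.8, -0.1, -1.4]
width: 0.428
grasp_force: 30.0
t 5.1667 d [ 1.6 -3.9  5.3] rv [ 0.002 -0.002 -0.   ] tcp [515.3 333.5  33.3] F [ 0.8 -0.1 -1.4] w 0.428
```

To row units: 4.5 mm is 0.0056, -4 mm is -0.005.

```bash
echo '[[[0.0013, -0.0038, 0.0025], [0, 0, 0]], [[0.0013, -0.005, 0.005], [0, 0, 0]], [[0.0013, -0.005, 0.0056], [0, 0, 0]], [[0.0013, -0.005, 0.0056], [0, 0, 0]]]' | python3 jog.py; echo '[[[0, 0, 0], [0, 0, 0]], [[0, 0, 0], [0, 0, 0]], [[0, 0, 0], [0, 0, 0]], [[0, 0, 0], [0, 0, 0]], [[0, 0, 0], [0, 0, 0]], [[0, 0, 0], [0, 0, 0]], [[0, 0, -0.0125], [0, 0, 0]], [[0, 0, -0.05], [0, 0, 0]], [[0, 0, -0.1], [0, 0, 0]], [[0, 0, -0.125], [0, 0, 0]], [[0, 0, -0.125], [0, 0, 0]]]' | python3 jog.py 0.8; python3 off.py 558.5 -104 100 1.448
```

```text
time: 5.5
tcp_pos: [510.1, 335.8, 28.6]
orientation: [3.141, -0.001, 1.449]
wrist_force: [-1.5, -0.2, 5.6]
width: 0.422
grasp_force: 30.0
time: 6.42
tcp_pos: [513.2, 337.5, 133.7]
orientation: [3.133, -0.008, 1.449]
wrist_force: [0.6, -0.8, 0.1]
width: 0.798
grasp_force: 0.0
t 6.4167 d [-433.    98.5   30.9] rv [ 0.009 -0.008  0.001] tcp [513.2 337.5 133.7] F [ 0.6 -0.8  0.1] w 0.798
```

```bash
echo '[[[-0.0188, 0.005, 0], [0, 0, 0]], [[-0.0563, 0.0125, 0], [0, 0, 0]], [[-0.1063, 0.025, 0], [0, 0, 0]], [[-0.1563, 0.0375, 0], [0, 0, 0]], [[-0.2063, 0.05, 0], [0, 0, 0]], [[-0.2563, 0.0625, 0], [0, 0, 0]], [[-0.3063, 0.075, 0], [0, 0, 0]], [[-0.3563, 0.0875, 0], [0, 0, 0]], [[-0.4063, 0.1, 0], [0, 0, 0]], [[-0.4525, 0.1125, 0.0063], [0, 0, 0]], [[-0.4938, 0.1213, 0.0188], [0, 0, 0]], [[-0.525, 0.1225, 0.0313], [0, 0, 0]]]' | python3 jog.py 1.0
echo '[[[-0.0113, 0, 0.0075], [0, 0, 0]], [[-0.0163, 0, 0.0075], [0, 0, 0]], [[-0.0163, 0, 0.0075], [0, 0, 0]], [[-0.0163, 0, 0.0075], [0, 0, 0]]]' | python3 jog.py;python3 off.py 558.5 -104 16 1.448
python3 - <<'E'
from h import *
s=frame("side")
print([(c,onplane(s,[c],21)[0].round(1)) for c,st in blobs(grey(s,100),250,450)])
t=frame("top")
print([(c,onplane(t,[c],17)[0].round(1)) for c,st in blobs(grey(t),100,260)])
E
```

```text
time: 7.42
tcp_pos: [557.0, -98.5, 102.2]
orientation: [3.14, 0.002, 1.444]
wrist_force: [0.2, -0.1, -0.0]
width: 1.001
grasp_force: 0.0
time: 7.75
tcp_pos: [555.4, -103.9, 96.9]
orientation: [3.141, -0.002, 1.452]
wrist_force: [-0.1, -0.1, -0.0]
width: 1.0
grasp_force: 0.0
t 7.75 d [ 0.1  3.1 80.9] rv [ 0.001 -0.002  0.004] tcp [ 555.4 -103.9   96.9] F [-0.1 -0.1 -0. ] w 1.0
[(array([ 56.3, 219.1]), array([-6.1,  4.2, 21. ])), (array([355.2, 226.8]), array([ 667.8, -108.8,   21. ])), (array([307.6, 228.9]), array([ 558.2, -102.5,   21. ]))]
[(array([357.6, 184. ]), array([ 684.6, -121.9,   17. ])), (array([343.7, 253.8]), array([491.1, -82.9,  17. ]))]
```

To row units: 80 mm is 0.1, 78 mm is 0.0975.

```bash
echo '[[[0, 0.0038, 0.0125], [0, 0, 0]], [[0, 0.0038, 0.05], [0, 0, 0]], [[0, 0.0038, 0.0813], [0, 0, 0]], [[0, 0.0038, 0.0975], [0, 0, 0]], [[0, 0.0038, 0.1], [0, 0, 0]], [[0, 0.0038, 0.1], [0, 0, 0]], [[0, 0.0038, 0.1], [0, 0, 0]]]' | python3 jog.py; python3 off.py 558.5 -104 16 1.448; echo '[[[0, 0, 0], [0, 0, 0]], [[0, 0, 0], [0, 0, 0]], [[0, 0, 0], [0, 0, 0]], [[0, 0, 0], [0, 0, 0]], [[0, 0, 0], [0, 0, 0]], [[0, 0, 0], [0, 0, 0]], [[0, 0, 0], [0, 0, 0]], [[0, 0, 0], [0, 0, 0]], [[0, 0, 0], [0, 0, 0]], [[0, 0, 0], [0, 0, 0]], [[0, 0, 0], [0, 0, 0]]]' | python3 jog.py 0.2;python3 off.py 504.3 276 130 1.448
```

```text
time: 8.43
tcp_pos: [558.7, -106.4, 16.9]
orientation: [3.14, -0.0, 1.45]
wrist_force: [-0.1, 0.7, 0.6]
width: 1.0
grasp_force: 0.0
t 8.4333 d [ 2.3 -0.5  0.9] rv [ 0.001 -0.     0.002] tcp [ 558.7 -106.4   16.9] F [-0.1  0.7  0.6] w 1.0
time: 9.35
tcp_pos: [557.5, -107.1, 16.3]
orientation: [-3.141, 0.0, 1.449]
wrist_force: [-0.4, 1.1, 0.8]
width: 0.424
grasp_force: 30.0
t 9.35 d [ 373.8  -99.5 -113.6] rv [-0.001  0.     0.001] tcp [ 557.5 -107.1   16.3] F [-0.4  1.1  0.8] w 0.424
```

To row units: 355 mm is 0.4438, 325 mm is 0.4063.

```bash
echo '[[[0, 0, -0.0188], [0, 0, 0]], [[0, 0, -0.0625], [0, 0, 0]], [[0.025, -0.0063, -0.1063], [0, 0, 0]], [[0.0625, -0.0188, -0.1375], [0, 0, 0]], [[0.1063, -0.0313, -0.1475], [0, 0, 0]], [[0.1563, -0.0438, -0.1475], [0, 0, 0]], [[0.2063, -0.0563, -0.1475], [0, 0, 0]], [[0.2563, -0.0688, -0.1475], [0, 0, 0]], [[0.3063, -0.0813, -0.1475], [0, 0, 0]], [[0.3563, -0.0938, -0.1475], [0, 0, 0]], [[0.4063, -0.1063, -0.1475], [0, 0, 0]], [[0.4438, -0.1188, -0.1475], [0, 0, 0]]]' | python3 jog.py
echo '[[[0.0163, -0.0038, 0], [0, 0, 0]], [[0.0225, -0.005, 0.0188], [0, 0, 0]], [[0.0225, -0.005, 0.0625], [0, 0, 0]], [[0.0225, -0.005, 0.1], [0, 0, 0]], [[0.0225, -0.005, 0.1188], [0, 0, 0]], [[0.0225, -0.005, 0.1263], [0, 0, 0]], [[0.0225, -0.005, 0.1275], [0, 0, 0]], [[0.0225, -0.005, 0.1275], [0, 0, 0]], [[0.0225, -0.005, 0.1275], [0, 0, 0]]]' | python3 jog.py;python3 off.py 504.3 276 28 1.448
python3 - <<'E'
from h import *
t=frame("top")
print([(c,onplane(t,[c],17)[0].round(1)) for c,st in blobs(grey(t),100,260)])
E
```

```text
time: 10.35
tcp_pos: [505.7, 261.2, 134.3]
orientation: [-3.142, -0.003, 1.452]
wrist_force: [-0.5, -0.2, -1.0]
width: 0.426
grasp_force: 30.0
time: 11.1
tcp_pos: [506.0, 275.6, 33.6]
orientation: [3.139, -0.002, 1.448]
wrist_force: [0.1, -0.7, -0.7]
width: 0.428
grasp_force: 30.0
t 11.1 d [ 0.2 -1.8  5.6] rv [ 0.002 -0.002  0.   ] tcp [506.  275.6  33.6] F [ 0.1 -0.7 -0.7] w 0.428
[(array([353.5, 189.3]), array([ 669.4, -110.4,   17. ]))]
```

To row units: 5 mm is 0.0063, 4 mm is 0.005.

```bash
echo '[[[0, -0.0013, 0.0025], [0, 0, 0]], [[0, -0.0025, 0.005], [0, 0, 0]], [[0, -0.0025, 0.0063], [0, 0, 0]], [[0, -0.0025, 0.0063], [0, 0, 0]]]' | python3 jog.py; echo '[[[0, 0, 0], [0, 0, 0]], [[0, 0, 0], [0, 0, 0]], [[0, 0, 0], [0, 0, 0]], [[0, 0, 0], [0, 0, 0]], [[0, 0, 0], [0, 0, 0]], [[0, 0, 0], [0, 0, 0]], [[0, 0, -0.0125], [0, 0, 0]], [[0, 0, -0.05], [0, 0, 0]], [[0, 0, -0.1], [0, 0, 0]], [[0, 0, -0.125], [0, 0, 0]], [[0, 0, -0.125], [0, 0, 0]]]' | python3 jog.py 0.8; python3 off.py 668.5 -110.5 100 1.448
```

```text
time: 11.48
tcp_pos: [503.0, 275.6, 28.3]
orientation: [3.141, -0.0, 1.449]
wrist_force: [-1.3, -0.1, 4.1]
width: 0.423
grasp_force: 30.0
time: 12.4
tcp_pos: [505.9, 277.7, 133.2]
orientation: [3.133, -0.007, 1.449]
wrist_force: [0.9, -0.2, 0.1]
width: 0.801
grasp_force: 0.0
t 12.4 d [-365.7  208.4   32.4] rv [ 0.009 -0.007  0.001] tcp [505.9 277.7 133.2] F [ 0.9 -0.2  0.1] w 0.801
```

To row units: -358 mm is -0.4475, -340 mm is -0.425, -0.47 rad is -0.1496.

```bash
echo '[[[-0.0188, 0.01, 0], [0, 0, 0]], [[-0.05, 0.0275, 0], [0, 0, -0.0127]], [[-0.09, 0.0525, 0], [0, 0, -0.0318]], [[-0.1313, 0.0775, 0], [0, 0, -0.0509]], [[-0.175, 0.1025, 0], [0, 0, -0.07]], [[-0.2188, 0.1275, 0], [0, 0, -0.0891]], [[-0.2625, 0.1525, 0], [0, 0, -0.1082]], [[-0.3063, 0.1775, 0], [0, 0, -0.1273]], [[-0.35, 0.2025, 0], [0, 0, -0.1464]], [[-0.3913, 0.2275, 0], [0, 0, -0.1496]], [[-0.425, 0.2463, 0], [0, 0, -0.1496]], [[-0.4475, 0.2588, 0], [0, 0, -0.1496]]]' | python3 jog.py 1.0
echo '[[[-0.0063, 0, 0], [0, 0, 0]], [[-0.0063, 0, 0], [0, 0, 0]], [[-0.0063, 0, 0], [0, 0, 0]]]' | python3 jog.py;python3 off.py 668.5 -110.5 16 1.92
python3 - <<'E'
from h import *
s=frame("side")
print([(c,onplane(s,[c],21)[0].round(1)) for c,st in blobs(grey(s,100),250,450)])
E
```

```text
time: 13.4
tcp_pos: [664.9, -111.0, 126.2]
orientation: [-3.139, 0.002, 1.913]
wrist_force: [0.2, -0.0, 0.1]
width: 0.999
grasp_force: 0.0
time: 13.65
tcp_pos: [665.8, -107.5, 126.9]
orientation: [-3.141, -0.003, 1.921]
wrist_force: [-0.1, 0.9, -1.1]
width: 0.998
grasp_force: 0.0
t 13.65 d [ -4.    1.6 110.9] rv [-0.001 -0.003  0.001] tcp [ 665.8 -107.5  126.9] F [-0.1  0.9 -1.1] w 0.998
[(array([ 56.6, 219. ]), array([-5.5,  4.5, 21. ])), (array([355.2, 226.9]), array([ 667.7, -109.1,   21. ]))]
```

To row units: 110 mm is 0.1375, 107 mm is 0.1338.

```bash
echo '[[[-0.0038, 0.0025, 0.0125], [0, 0, 0]], [[-0.0038, 0.0025, 0.05], [0, 0, 0]], [[-0.0038, 0.0025, 0.0938], [0, 0, 0]], [[-0.0038, 0.0025, 0.1225], [0, 0, 0]], [[-0.0038, 0.0025, 0.1338], [0, 0, 0]], [[-0.0038, 0.0025, 0.1375], [0, 0, 0]], [[-0.0038, 0.0025, 0.1375], [0, 0, 0]], [[-0.0038, 0.0025, 0.1375], [0, 0, 0]]]' | python3 jog.py; python3 off.py 668.5 -110.5 16 1.92; echo '[[[0, 0, 0], [0, 0, 0]], [[0, 0, 0], [0, 0, 0]], [[0, 0, 0], [0, 0, 0]], [[0, 0, 0], [0, 0, 0]], [[0, 0, 0], [0, 0, 0]], [[0, 0, 0], [0, 0, 0]], [[0, 0, 0], [0, 0, 0]], [[0, 0, 0], [0, 0, 0]], [[0, 0, 0], [0, 0, 0]], [[0, 0, 0], [0, 0, 0]], [[0, 0, 0], [0, 0, 0]]]' | python3 jog.py 0.2;echo '[[[0, 0, -0.0188], [0, 0, 0]], [[0, 0, -0.0625], [0, 0, 0]], [[0, 0, -0.1125], [0, 0, 0]], [[0, 0, -0.1375], [0, 0, 0]], [[0, 0, -0.1438], [0, 0, 0]]]' | python3 jog.py; python3 off.py 497 216.5 130 1.448
```

```text
time: 14.37
tcp_pos: [670.8, -111.2, 18.9]
orientation: [3.139, 0.001, 1.92]
wrist_force: [-0.2, 0.2, -0.3]
width: 0.999
grasp_force: 0.0
t 14.3667 d [ 1.5 -1.9  2.9] rv [ 0.003  0.001 -0.   ] tcp [ 670.8 -111.2   18.9] F [-0.2  0.2 -0.3] w 0.999
time: 15.28
tcp_pos: [669.3, -112.0, 17.3]
orientation: [-3.141, -0.0, 1.919]
wrist_force: [-1.2, 0.0, -0.5]
width: 0.425
grasp_force: 30.0
time: 15.7
tcp_pos: [672.7, -111.6, 138.7]
orientation: [3.132, 0.004, 1.919]
wrist_force: [0.4, 0.2, -1.1]
width: 0.422
grasp_force: 30.0
t 15.7 d [368.3 -53.5   6.7] rv [0.011 0.002 0.471] tcp [ 672.7 -111.6  138.7] F [ 0.4  0.2 -1.1] w 0.422
```

To row units: 368 mm is 0.46, 362 mm is 0.4525, 0.47 rad is 0.1496.

```bash
echo '[[[0.0188, -0.0025, 0], [0, 0, 0.0095]], [[0.0563, -0.0075, 0], [0, 0, 0.0318]], [[0.1038, -0.015, 0], [0, 0, 0.0573]], [[0.1513, -0.0225, 0], [0, 0, 0.0828]], [[0.2, -0.0288, 0], [0, 0, 0.1082]], [[0.25, -0.035, 0], [0, 0, 0.1337]], [[0.3, -0.0413, 0], [0, 0, 0.1496]], [[0.35, -0.0488, 0], [0, 0, 0.1496]], [[0.3938, -0.0563, 0], [0, 0, 0.1496]], [[0.4313, -0.0625, 0], [0, 0, 0.1496]], [[0.4525, -0.0663, 0], [0, 0, 0.1496]], [[0.46, -0.0675, 0], [0, 0, 0.1496]]]' | python3 jog.py
echo '[[[0, 0, 0.0125], [0, 0, 0]], [[0, 0, 0.05], [0, 0, 0]], [[0, 0, 0.0875], [0, 0, 0]], [[0, 0, 0.11], [0, 0, 0]], [[0, 0, 0.1163], [0, 0, 0]], [[0, 0, 0.1188], [0, 0, 0]], [[0, 0, 0.1188], [0, 0, 0]], [[0, 0, 0.1188], [0, 0, 0]]]' | python3 jog.py;python3 off.py 497 216.5 29 1.448
```

```text
time: 16.7
tcp_pos: [489.9, 219.5, 131.9]
orientation: [-3.139, -0.001, 1.456]
wrist_force: [-1.0, 1.0, -0.6]
width: 0.421
grasp_force: 30.0
time: 17.37
tcp_pos: [494.4, 215.2, 38.2]
orientation: [3.14, -0.001, 1.448]
wrist_force: [0.2, 0.4, -1.1]
width: 0.425
grasp_force: 30.0
t 17.3667 d [1.6 2.4 9.2] rv [ 0.002 -0.001 -0.   ] tcp [494.4 215.2  38.2] F [ 0.2  0.4 -1.1] w 0.425
```

To row units: 9 mm is 0.0113, 6 mm is 0.0075.

```bash
echo '[[[0.0013, 0.0025, 0.0038], [0, 0, 0]], [[0.0013, 0.0038, 0.0075], [0, 0, 0]], [[0.0013, 0.0038, 0.0113], [0, 0, 0]], [[0.0013, 0.0038, 0.0113], [0, 0, 0]], [[0.0013, 0.0038, 0.0113], [0, 0, 0]]]' | python3 jog.py; echo '[[[0, 0, 0], [0, 0, 0]], [[0, 0, 0], [0, 0, 0]], [[0, 0, 0], [0, 0, 0]], [[0, 0, 0], [0, 0, 0]], [[0, 0, 0], [0, 0, 0]], [[0, 0, 0], [0, 0, 0]], [[0, 0, -0.0125], [0, 0, 0]], [[0, 0, -0.05], [0, 0, 0]], [[0, 0, -0.1], [0, 0, 0]], [[0, 0, -0.15], [0, 0, 0]], [[0, 0, -0.1625], [0, 0, 0]], [[0, 0, -0.1625], [0, 0, 0]]]' | python3 jog.py 0.8; python3 off.py 549.5 -378 160 1.538
```

```text
time: 17.78
tcp_pos: [497.5, 216.4, 29.0]
orientation: [3.139, -0.001, 1.449]
wrist_force: [1.1, -0.7, 3.5]
width: 0.425
grasp_force: 30.0
time: 18.78
tcp_pos: [498.4, 217.5, 162.6]
orientation: [3.134, -0.005, 1.449]
wrist_force: [0.2, -0.1, 0.6]
width: 0.799
grasp_force: 0.0
t 18.7833 d [-584.8  123.2    0.7] rv [ 0.008 -0.004 -0.089] tcp [498.4 217.5 162.6] F [ 0.2 -0.1  0.6] w 0.799
```

To row units: -445 mm is -0.5563, -405 mm is -0.5063, -0.09 rad is -0.0286.

```bash
echo '[[[-0.0188, 0.0038, 0], [0, 0, -0.0064]], [[-0.0563, 0.0113, 0], [0, 0, -0.0127]], [[-0.1063, 0.0213, 0], [0, 0, -0.0191]], [[-0.1563, 0.0325, 0], [0, 0, -0.0255]], [[-0.2063, 0.0438, 0], [0, 0, -0.0286]], [[-0.2563, 0.0538, 0], [0, 0, -0.0286]], [[-0.3063, 0.065, 0], [0, 0, -0.0286]], [[-0.3563, 0.075, 0], [0, 0, -0.0286]], [[-0.4063, 0.0863, 0], [0, 0, -0.0286]], [[-0.4563, 0.0963, 0], [0, 0, -0.0286]], [[-0.5063, 0.1075, 0], [0, 0, -0.0286]], [[-0.5563, 0.1175, 0], [0, 0, -0.0286]]]' | python3 jog.py 1.0
echo '[[[-0.05, 0.01, 0], [0, 0, 0]], [[-0.1, 0.02, 0], [0, 0, 0]], [[-0.1375, 0.0275, 0], [0, 0, 0]], [[-0.16, 0.0313, 0], [0, 0, 0]], [[-0.1713, 0.0338, 0], [0, 0, 0]], [[-0.1725, 0.0338, 0], [0, 0, 0]], [[-0.1725, 0.0338, 0], [0, 0, 0]]]' | python3 jog.py;python3 off.py 549.5 -378 30 1.538
python3 - <<'E'
from h import *
t=frame("top");b=cv2.cvtColor(t["img"],cv2.COLOR_RGB2BGR); cv2.imwrite("pics/t2.png",cv2.resize(b[180:310,140:520],None,fx=2,fy=2))
h=cv2.cvtColor(t["img"],cv2.COLOR_RGB2HSV)
s=frame("side");b=cv2.cvtColor(s["img"],cv2.COLOR_RGB2BGR); cv2.imwrite("pics/s2.png",b)
E
```

```text
time: 19.78
tcp_pos: [534.0, -238.7, 156.4]
orientation: [-3.138, -0.001, 1.539]
wrist_force: [1.3, 0.3, -0.1]
width: 1.002
grasp_force: 0.0
time: 20.37
tcp_pos: [557.6, -374.2, 156.9]
orientation: [-3.139, -0.003, 1.54]
wrist_force: [-0.1, 0.7, 1.0]
width: 1.002
grasp_force: 0.0
t 20.3667 d [ -4.4  -7.7 126.9] rv [-0.002 -0.003  0.002] tcp [ 557.6 -374.2  156.9] F [-0.1  0.7  1. ] w 1.002
```

View pics/t2.png

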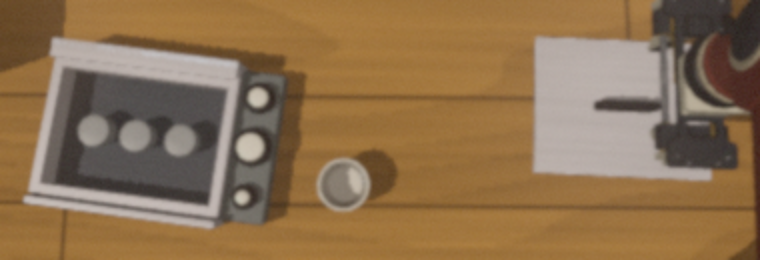

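View pics/s2.png

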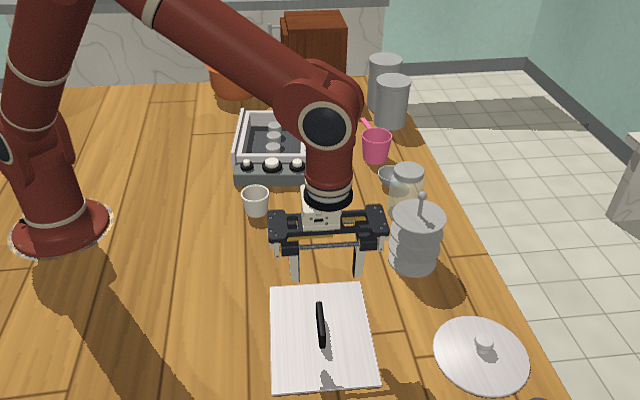

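The three tins stand in the well at crop (95,130), (135,135) and (181,140), and the gripper is over the cover.

To row units: 120 mm is 0.15, 118 mm is 0.1475.

```bash
echo '[[[-0.0038, -0.0075, 0.0125], [0, 0, 0]], [[-0.0038, -0.0075, 0.05], [0, 0, 0]], [[-0.0038, -0.0075, 0.0938], [0, 0, 0]], [[-0.0038, -0.0075, 0.1313], [0, 0, 0]], [[-0.0038, -0.0075, 0.1475], [0, 0, 0]], [[-0.0038, -0.0075, 0.15], [0, 0, 0]], [[-0.0038, -0.0075, 0.15], [0, 0, 0]], [[-0.0038, -0.0075, 0.15], [0, 0, 0]]]' | python3 jog.py; python3 off.py 549.5 -378 23 1.538;  python3 - <<'E'
from h import *
t=frame("top")
for c in [(187.5,245),(207.5,247.5),(230.5,250)]:
    p=onplane(t,[c],40)[0][:2]-[504.3,276]; a=-.122; print(np.array([[np.cos(a),np.sin(a)],[-np.sin(a),np.cos(a)]])@p)
s=frame("side");b=cv2.cvtColor(s["img"],cv2.COLOR_RGB2BGR)[200:400,240:400]; cv2.imwrite("pics/s3.png",cv2.resize(b,None,fx=3,fy=3))
E
```

```text
time: 21.13
tcp_pos: [553.6, -378.5, 40.4]
orientation: [3.138, 0.001, 1.54]
wrist_force: [0.3, 0.5, -0.6]
width: 0.998
grasp_force: 0.0
t 21.1333 d [ 0.4 -4.2 17.4] rv [0.003 0.001 0.002] tcp [ 553.6 -378.5   40.4] F [ 0.3  0.5 -0.6] w 0.998
[-0.69037992 59.21234137]
[-0.33761036  4.78107852]
[  1.03388481 -57.3740458 ]
```

View pics/s3.png

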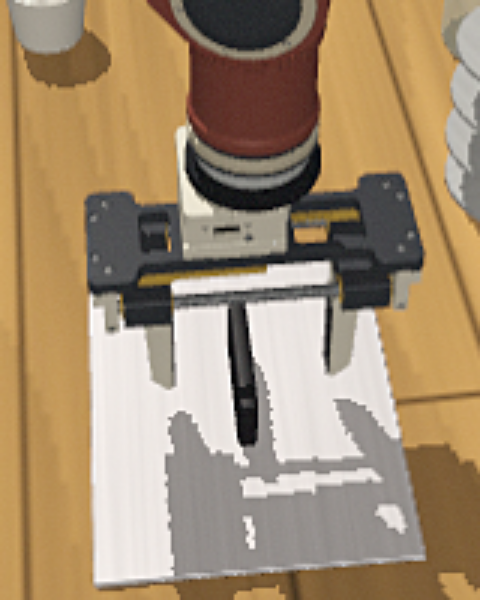

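The fingers stand either side of the grip (crop (243,375)), with tips at (163,385) and (340,370). I'll lower and grip.

Careful with the scale: shifts go in shares of 80 cm and turns go in shares of pi rad. That gives: 17 mm is 0.0213, 13 mm is 0.0163.

```bash
echo '[[[0, -0.005, 0.0075], [0, 0, 0]], [[0, -0.005, 0.0163], [0, 0, 0]], [[0, -0.005, 0.0213], [0, 0, 0]], [[0, -0.005, 0.0213], [0, 0, 0]], [[0, -0.005, 0.0213], [0, 0, 0]]]' | python3 jog.py; python3 off.py 549.5 -378 23 1.538; echo '[[[0, 0, 0], [0, 0, 0]], [[0, 0, 0], [0, 0, 0]], [[0, 0, 0], [0, 0, 0]], [[0, 0, 0], [0, 0, 0]], [[0, 0, 0], [0, 0, 0]], [[0, 0, 0], [0, 0, 0]], [[0, 0, 0], [0, 0, 0]], [[0, 0, 0], [0, 0, 0]], [[0, 0, 0], [0, 0, 0]], [[0, 0, 0], [0, 0, 0]], [[0, 0, 0], [0, 0, 0]], [[0, 0, 0], [0, 0, 0]]]' | python3 jog.py 0.0;echo '[[[0, 0, 0], [0, 0, 0]], [[0, 0, 0], [0, 0, 0]], [[0, 0, 0], [0, 0, 0]], [[0, 0, 0], [0, 0, 0]], [[0, 0, 0], [0, 0, 0]], [[0, 0, 0], [0, 0, 0]], [[0, 0, 0], [0, 0, 0]]]' | python3 jog.py
```

```text
time: 21.65
tcp_pos: [547.6, -378.2, 20.8]
orientation: [-3.141, -0.001, 1.539]
wrist_force: [-0.6, -0.8, 0.0]
width: 1.0
grasp_force: 0.0
t 21.65 d [ 0.3  1.8 -2.2] rv [-0.001 -0.001  0.001] tcp [ 547.6 -378.2   20.8] F [-0.6 -0.8  0. ] w 1.0
time: 22.65
tcp_pos: [548.0, -378.4, 21.3]
orientation: [-3.142, -0.0, 1.539]
wrist_force: [-0.3, -0.6, -0.1]
width: 0.19
grasp_force: 0.0
time: 23.23
tcp_pos: [548.2, -378.4, 21.4]
orientation: [3.141, -0.0, 1.539]
wrist_force: [1.4, 0.2, -0.5]
width: 0.129
grasp_force: 30.0
```

To row units: -160 mm is -0.2, -150 mm is -0.1875.

```bash
echo '[[[0, 0, -0.01], [0, 0, 0]], [[0, 0, -0.0313], [0, 0, 0]], [[0, 0, -0.0688], [0, 0, 0]], [[0, 0, -0.1125], [0, 0, 0]], [[0, 0, -0.1563], [0, 0, 0]], [[0, 0, -0.1875], [0, 0, 0]], [[0, 0, -0.2], [0, 0, 0]], [[0, 0, -0.2], [0, 0, 0]], [[0, 0, -0.2], [0, 0, 0]]]' | python3 jog.py; python3 off.py 496.5 277 180 1.449
```

```text
time: 23.98
tcp_pos: [546.7, -378.1, 180.1]
orientation: [-3.139, -0.001, 1.539]
wrist_force: [-0.2, -0.5, -4.5]
width: 0.127
grasp_force: 30.0
t 23.9833 d [653.1 -71.    0.9] rv [-0.003 -0.001  0.09 ] tcp [ 546.7 -378.1  180.1] F [-0.2 -0.5 -4.5] w 0.127
```

To row units: 360 mm is 0.45, 325 mm is 0.4063, 0.09 rad is 0.0286.

```bash
echo '[[[0.01, -0.0013, 0], [0, 0, 0]], [[0.0313, -0.0038, 0], [0, 0, 0.0032]], [[0.0625, -0.0075, 0], [0, 0, 0.0064]], [[0.1, -0.0113, 0], [0, 0, 0.0095]], [[0.1438, -0.0163, 0], [0, 0, 0.0127]], [[0.1875, -0.0213, 0], [0, 0, 0.0159]], [[0.2313, -0.0263, 0], [0, 0, 0.0191]], [[0.275, -0.0313, 0], [0, 0, 0.0223]], [[0.3188, -0.0363, 0], [0, 0, 0.0255]], [[0.3625, -0.0413, 0], [0, 0, 0.0286]], [[0.4063, -0.0463, 0], [0, 0, 0.0286]], [[0.45, -0.0513, 0], [0, 0, 0.0286]]]' | python3 jog.py;echo '[[[0.0438, -0.0013, 0], [0, 0, 0]], [[0.0875, -0.0025, 0], [0, 0, 0]], [[0.1313, -0.0038, 0], [0, 0, 0]], [[0.175, -0.005, 0], [0, 0, 0]], [[0.2188, -0.005, 0], [0, 0, 0]], [[0.2563, -0.005, 0], [0, 0, 0]], [[0.2938, -0.005, 0], [0, 0, 0]], [[0.325, -0.005, 0], [0, 0, 0]], [[0.3475, -0.005, 0], [0, 0, 0]], [[0.3625, -0.005, 0], [0, 0, 0]], [[0.3663, -0.005, 0], [0, 0, 0]], [[0.3663, -0.005, 0], [0, 0, 0]]]' | python3 jog.py; python3 off.py 494.5 277.2 140 1.449 0.2
```

```text
time: 24.98
tcp_pos: [516.1, -15.3, 179.3]
orientation: [-3.137, 0.0, 1.449]
wrist_force: [0.2, -0.0, -2.9]
width: 0.127
grasp_force: 30.0
time: 25.98
tcp_pos: [549.0, 274.1, 179.9]
orientation: [-3.139, 0.002, 1.45]
wrist_force: [0.0, -0.7, -2.9]
width: 0.125
grasp_force: 30.0
t 25.9833 d [ -3.4 -54.4  40. ] rv [0.197 0.002 0.001] tcp [549.  274.1 179.9] F [ 0.  -0.7 -2.9] w 0.125
```

Next, tilt and move to the hover pose, then look at the result.

To row units: -54 mm is -0.0675, -50 mm is -0.0625, 0.2 rad is 0.0637.

```bash
echo '[[[0, -0.0125, 0], [0.0095, 0, 0]], [[-0.0013, -0.0313, 0.0038], [0.0223, 0, 0]], [[-0.0025, -0.05, 0.0125], [0.0382, 0, 0]], [[-0.0038, -0.0625, 0.025], [0.0509, 0, 0]], [[-0.0038, -0.0675, 0.0375], [0.0605, 0, 0]], [[-0.0038, -0.0675, 0.0475], [0.0637, 0, 0]], [[-0.0038, -0.0675, 0.05], [0.0637, 0, 0]], [[-0.0038, -0.0675, 0.05], [0.0637, 0, 0]], [[-0.0038, -0.0675, 0.05], [0.0637, 0, 0]], [[-0.0038, -0.0675, 0.05], [0.0637, 0, 0]]]' | python3 jog.py; python3 off.py 494.5 277.2 135 1.449 0.2
python3 - <<'E'
from h import *
t=frame("top");s=frame("side")
b=cv2.cvtColor(s["img"],cv2.COLOR_RGB2BGR)[40:240,180:400]; b=cv2.resize(b,None,fx=3,fy=3)
cv2.imwrite("pics/s4.png",b)
E
```

```text
time: 26.82
tcp_pos: [496.5, 278.1, 141.8]
orientation: [-2.943, -0.001, 1.449]
wrist_force: [-0.4, 0.3, -3.3]
width: 0.13
grasp_force: 30.0
t 26.8167 d [-1.1 -0.5  7.1] rv [ 0.001 -0.001  0.   ] tcp [496.5 278.1 141.8] F [-0.4  0.3 -3.3] w 0.13
```

View pics/s4.png

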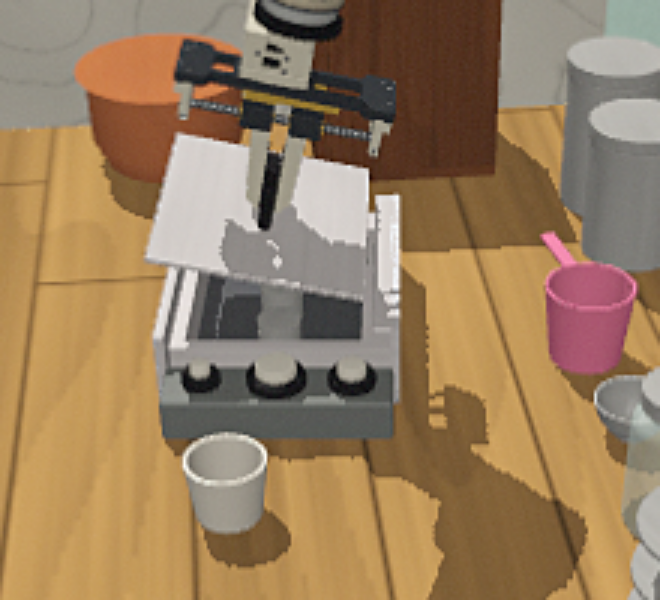

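The cover is tilted with its far edge down (crop (365,235)), just short of the lip at (385,250).

```bash
python3 off.py 494.5 277.2 101.6 1.449 0.2;python3 off.py 515.3 274.6 101 1.449 0.2
```

```text
t 26.9167 d [-1.1  6.2 40. ] rv [ 0.001 -0.001  0.   ] tcp [496.5 278.1 142. ] F [-0.8 -0.7 -3.2] w 0.126
t 26.9167 d [-1.2 26.8 36.4] rv [ 0.001 -0.001  0.   ] tcp [496.5 278.1 142. ] F [-0.8 -0.7 -3.2] w 0.126
```

To row units: 40 mm is 0.05, 37 mm is 0.0463.

```bash
echo '[[[0, 0.0013, 0.0075], [0, 0, 0]], [[-0.0013, 0.0038, 0.0213], [0, 0, 0]], [[-0.0013, 0.0063, 0.0363], [0, 0, 0]], [[-0.0013, 0.0075, 0.0463], [0, 0, 0]], [[-0.0013, 0.0075, 0.05], [0, 0, 0]], [[-0.0013, 0.0075, 0.05], [0, 0, 0]], [[-0.0013, 0.0075, 0.05], [0, 0, 0]], [[-0.0013, 0.0075, 0.05], [0, 0, 0]]]' | python3 jog.py; python3 off.py 494.5 277.2 101.6 1.449 0.2
python3 - <<'E'
from h import *
t=frame("top");s=frame("side")
b=cv2.cvtColor(s["img"],cv2.COLOR_RGB2BGR)[90:190,220:340]; b=cv2.resize(b,None,fx=4,fy=4,interpolation=cv2.INTER_CUBIC)
c=cv2.cvtColor(t["img"],cv2.COLOR_RGB2BGR)[180:310,140:290]; c=cv2.resize(c,(460,400),interpolation=cv2.INTER_CUBIC)[:, :320]
cv2.imwrite("pics/s5.png",np.hstack([b,c]))
E
```

```text
time: 27.58
tcp_pos: [494.4, 277.3, 101.4]
orientation: [-2.942, -0.001, 1.449]
wrist_force: [0.4, -0.1, -3.3]
width: 0.121
grasp_force: 30.0
t 27.5833 d [-0.   0.1 -0.2] rv [ 0.001 -0.001  0.   ] tcp [494.4 277.3 101.4] F [ 0.4 -0.1 -3.3] w 0.121
```

View pics/s5.png

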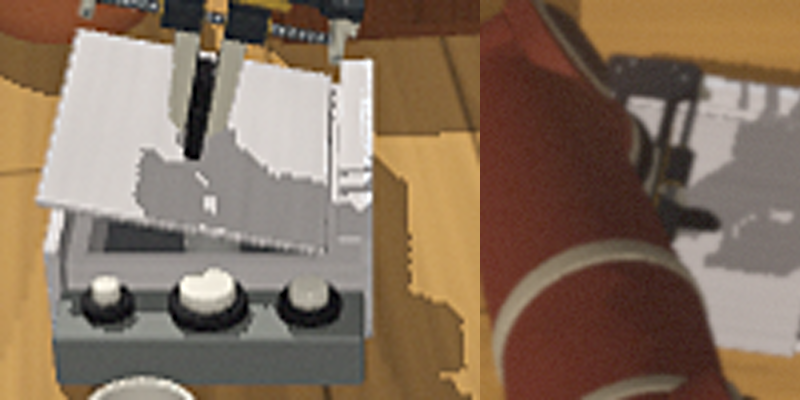

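The cover's far edge sits at the lip's height, at crop x≈330 against the lip edge at ≈345, with no contact. I'll push it under slowly.

To row units: 14 mm is 0.0175, 11 mm is 0.0138.

```bash
echo '[[[0, 0.0038, -0.0006], [0, 0, 0]], [[0, 0.0088, -0.0013], [0, 0, 0]], [[0, 0.0138, -0.0025], [0, 0, 0]], [[0, 0.0175, -0.0031], [0, 0, 0]], [[0, 0.0175, -0.0031], [0, 0, 0]]]' | python3 jog.py; echo '[[[0, 0.0038, -0.0006], [0, 0, 0]], [[0, 0.0075, -0.0013], [0, 0, 0]], [[0, 0.0075, -0.0013], [0, 0, 0]], [[0, 0.0075, -0.0013], [0, 0, 0]]]' | python3 jog.py; python3 off.py 515.3 274.6 101 1.449 0.2
```

```text
time: 28.1
tcp_pos: [509.4, 274.7, 100.6]
orientation: [-2.943, -0.0, 1.447]
wrist_force: [-0.3, 0.3, -3.1]
width: 0.129
grasp_force: 30.0
time: 28.43
tcp_pos: [514.3, 274.3, 100.4]
orientation: [-2.942, 0.0, 1.449]
wrist_force: [-0.9, 0.5, -2.6]
width: 0.125
grasp_force: 30.0
t 28.4333 d [ 0.4  0.8 -0.8] rv [-0. -0. -0.] tcp [514.3 274.3 100.4] F [-0.9  0.5 -2.6] w 0.125
```

To row units: 2 mm is 0.0025, -0.4 mm is -0.0005.

```bash
echo '[[[0, 0.0025, -0.0005], [0, 0, 0]], [[0, 0.0025, -0.0005], [0, 0, 0]], [[0, 0.0025, -0.0005], [0, 0, 0]]]' | python3 jog.py|egrep "tcp|wrist";echo '[[[0, 0.0025, -0.0005], [0, 0, 0]], [[0, 0.0025, -0.0005], [0, 0, 0]], [[0, 0.0025, -0.0005], [0, 0, 0]]]' | python3 jog.py|egrep "tcp|wrist"; echo '[[[0, 0.0019, -0.0004], [0, 0, 0]], [[0, 0.0019, -0.0004], [0, 0, 0]], [[0, 0.0019, -0.0004], [0, 0, 0]]]' | python3 jog.py|egrep "tcp|wrist"
```

```text
tcp_pos: [516.2, 274.2, 100.4]
wrist_force: [0.1, 0.1, -3.4]
tcp_pos: [517.9, 274.0, 100.4]
wrist_force: [0.3, 0.7, -3.6]
tcp_pos: [518.0, 274.1, 100.5]
wrist_force: [-4.3, 0.6, 0.0]
```

Contact with the riser at tool x ≈ 518, which puts the steamer centre at about x = 503.5. I'll back off 3.5 mm and work out the swing.

To row units: -4.5 mm is -0.0056, -2 mm is -0.0025.

```bash
echo '[[[0, -0.0025, 0.0005], [0, 0, 0]], [[0, -0.0056, 0.0013], [0, 0, 0]], [[0, -0.0056, 0.0013], [0, 0, 0]], [[0, -0.0056, 0.0013], [0, 0, 0]]]' | python3 jog.py; python3 off.py 514.5 274.2 99.6 1.449 0.2;python3 off.py 511 274.6 90.7 1.449 0.1;python3 off.py 509.7 274.8 86.1 1.449 0.05;python3 off.py 508.9 274.9 82 1.449 0.02;python3 off.py 508.5 274.9 80.5 1.449 0
```

```text
time: 29.52
tcp_pos: [516.2, 274.1, 100.4]
orientation: [-2.944, -0.0, 1.448]
wrist_force: [0.7, -0.2, -3.3]
width: 0.128
grasp_force: 30.0
t 29.5167 d [-0.1 -1.5  1.1] rv [ 0.002 -0.001 -0.001] tcp [516.2 274.1 100.4] F [ 0.7 -0.2 -3.3] w 0.128
t 29.5167 d [-0.1 -3.2 10.5] rv [-0.098 -0.001 -0.001] tcp [516.2 274.1 100.4] F [ 0.7 -0.2 -3.3] w 0.128
t 29.5167 d [-0.1 -3.6 15.3] rv [-0.148 -0.001 -0.001] tcp [516.2 274.1 100.4] F [ 0.7 -0.2 -3.3] w 0.128
t 29.5167 d [-0.1 -3.6 19.4] rv [-0.178 -0.001 -0.001] tcp [516.2 274.1 100.4] F [ 0.7 -0.2 -3.3] w 0.128
t 29.5167 d [-0.1 -3.6 21. ] rv [-0.198 -0.001 -0.001] tcp [516.2 274.1 100.4] F [ 0.7 -0.2 -3.3] w 0.128
```

To row units: 15.3 mm is 0.0191, 13 mm is 0.0163, -0.148 rad is -0.0471.

```bash
echo '[[[0, -0.0019, 0.0013], [0, 0, 0]], [[0, -0.0025, 0.005], [-0.0095, 0, 0]], [[0, -0.0031, 0.0088], [-0.0191, 0, 0]], [[0, -0.0038, 0.0131], [-0.0312, 0, 0]], [[0, -0.0043, 0.0163], [-0.0398, 0, 0]], [[0, -0.0045, 0.0191], [-0.0471, 0, 0]], [[0, -0.0045, 0.0191], [-0.0471, 0, 0]], [[0, -0.0045, 0.0191], [-0.0471, 0, 0]]]' | python3 jog.py;  python3 off.py 508.9 274.9 82 1.449 0.02;python3 off.py 508.5 274.9 80.5 1.449 0
```

```text
time: 30.18
tcp_pos: [508.5, 275.3, 86.2]
orientation: [-3.089, -0.0, 1.449]
wrist_force: [0.2, -0.5, -3.0]
width: 0.126
grasp_force: 30.0
t 30.1833 d [-0.4  0.6  4.1] rv [-0.032 -0.     0.   ] tcp [508.5 275.3  86.2] F [ 0.2 -0.5 -3. ] w 0.126
t 30.1833 d [-0.4  0.3  5.7] rv [-0.052 -0.     0.   ] tcp [508.5 275.3  86.2] F [ 0.2 -0.5 -3. ] w 0.126
```

To row units: 6 mm is 0.0075, 5 mm is 0.0063, -0.052 rad is -0.0166.

```bash
echo '[[[0, 0.0008, 0.0025], [-0.0048, 0, 0]], [[0, 0.0008, 0.005], [-0.0102, 0, 0]], [[0, 0.0006, 0.0063], [-0.0143, 0, 0]], [[0, 0.0005, 0.0075], [-0.0166, 0, 0]], [[0, 0.0005, 0.0075], [-0.0166, 0, 0]], [[0, 0.0005, 0.0075], [-0.0166, 0, 0]]]' | python3 jog.py;  python3 off.py 508.5 274.9 80 1.449 0
```

```text
time: 30.68
tcp_pos: [508.5, 275.2, 80.0]
orientation: [-3.142, 0.0, 1.449]
wrist_force: [0.6, -0.4, -2.6]
width: 0.126
grasp_force: 30.0
t 30.6833 d [-0.3  0.   0. ] rv [-0.  0.  0.] tcp [508.5 275.2  80. ] F [ 0.6 -0.4 -2.6] w 0.126
```

To row units: 1 mm is 0.0013.

```bash
echo '[[[0, 0, 0.0013], [0, 0, 0]], [[0, 0, 0.0013], [0, 0, 0]], [[0, 0, 0.0013], [0, 0, 0]]]' | python3 jog.py|egrep "tcp|wrist";echo '[[[0, 0, 0.0013], [0, 0, 0]], [[0, 0, 0.0013], [0, 0, 0]], [[0, 0, 0.0013], [0, 0, 0]]]' | python3 jog.py|egrep "tcp|wrist"
python3 - <<'E'
from h import *
s=frame("side")
b=cv2.cvtColor(s["img"],cv2.COLOR_RGB2BGR)[80:190,220:340]; b=cv2.resize(b,None,fx=5,fy=5,interpolation=cv2.INTER_CUBIC)
cv2.imwrite("pics/s6.png",b)
E
```

```text
tcp_pos: [509.1, 275.2, 79.3]
wrist_force: [-0.1, 0.4, -1.4]
tcp_pos: [509.0, 275.3, 79.3]
wrist_force: [-1.4, -1.7, 5.4]
```

View pics/s6.png

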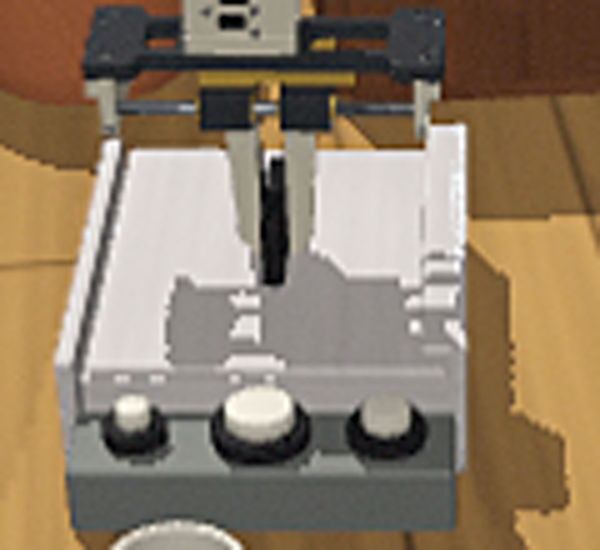

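The cover lies flat on the rim between the stop and the riser, with its far edge under the lip. TCP z of 79.3 means the underside is at 58 mm. I'll release, rise, shut the jaws and go to the large key.

To row units: -0.5 mm is -0.0006.

```bash
echo '[[[0, 0, -0.0006], [0, 0, 0]], [[0, 0, -0.0006], [0, 0, 0]], [[0, 0, -0.0006], [0, 0, 0]], [[0, 0, -0.0006], [0, 0, 0]], [[0, 0, -0.0006], [0, 0, 0]], [[0, 0, -0.0006], [0, 0, 0]]]' | python3 jog.py 0.5|egrep "tcp|wid"; echo '[[[0, 0, -0.01], [0, 0, 0]], [[0, 0, -0.0375], [0, 0, 0]], [[0, 0, -0.075], [0, 0, 0]], [[0, 0, -0.0938], [0, 0, 0]], [[0, 0, -0.1], [0, 0, 0]], [[0, 0, -0.1], [0, 0, 0]]]' | python3 jog.py; python3 off.py 490 123.3 95 1.449
```

```text
tcp_pos: [508.7, 275.1, 78.4]
width: 0.481
time: 32.23
tcp_pos: [509.5, 275.6, 160.3]
orientation: [3.139, -0.002, 1.449]
wrist_force: [-0.3, -0.3, 0.3]
width: 0.498
grasp_force: 0.0
t 32.2333 d [-153.7   -1.    64.9] rv [ 0.003 -0.002 -0.   ] tcp [509.5 275.6 160.3] F [-0.3 -0.3  0.3] w 0.498
```

To row units: -154 mm is -0.1925, -152 mm is -0.19.

```bash
echo '[[[-0.0188, 0, 0], [0, 0, 0]], [[-0.0563, 0, 0], [0, 0, 0]], [[-0.1, 0, 0], [0, 0, 0]], [[-0.1438, 0, 0], [0, 0, 0]], [[-0.175, -0.0013, 0.0063], [0, 0, 0]], [[-0.19, -0.0013, 0.025], [0, 0, 0]], [[-0.1925, -0.0013, 0.0563], [0, 0, 0]], [[-0.1925, -0.0013, 0.075], [0, 0, 0]], [[-0.1925, -0.0013, 0.0813], [0, 0, 0]], [[-0.1925, -0.0013, 0.0813], [0, 0, 0]], [[-0.1925, -0.0013, 0.0813], [0, 0, 0]]]' | python3 jog.py 0.0; python3 off.py 490 123.3 80 1.449
python3 - <<'E'
from h import *
s=frame("side"); t=frame("top")
b=cv2.cvtColor(s["img"],cv2.COLOR_RGB2BGR)[80:190,220:340]; b=cv2.resize(b,None,fx=4,fy=4,interpolation=cv2.INTER_CUBIC)
c=cv2.cvtColor(t["img"],cv2.COLOR_RGB2BGR)[190:300,150:240]; c=cv2.resize(c,(360,440),interpolation=cv2.INTER_CUBIC)[:, :320]
cv2.imwrite("pics/s7.png",np.hstack([b[:,:480],c]))
E
```

```text
time: 33.15
tcp_pos: [488.5, 122.1, 93.2]
orientation: [-3.14, 0.0, 1.449]
wrist_force: [0.4, -0.7, 0.2]
width: 0.007
grasp_force: 0.0
t 33.15 d [ 1.4  1.3 13.1] rv [-0.001  0.    -0.   ] tcp [488.5 122.1  93.2] F [ 0.4 -0.7  0.2] w 0.007
```

View pics/s7.png

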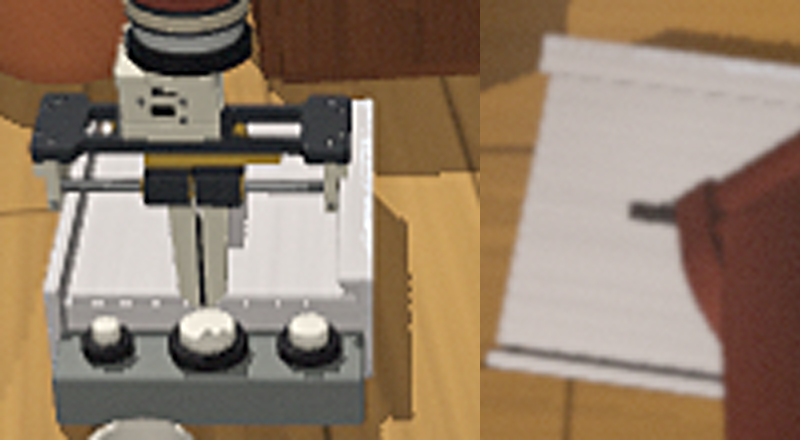

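The cover is home in both views, with an even strip along the stop, and the closed fingertips (200,305) are above the large key at (205,330). Now I'll press it.

To row units: 17 mm is 0.0213, 13 mm is 0.0163.

```bash
echo '[[[0.0013, 0.0013, 0.0075], [0, 0, 0]], [[0.0013, 0.0013, 0.0163], [0, 0, 0]], [[0.0013, 0.0013, 0.0213], [0, 0, 0]], [[0.0013, 0.0013, 0.0213], [0, 0, 0]]]' | python3 jog.py|egrep "tcp|wrist"; for i in 1 2; do echo '[[[0, 0, 0.0038], [0, 0, 0]], [[0, 0, 0.0038], [0, 0, 0]]]' | python3 jog.py|egrep "tcp|wrist"; done
```

```text
tcp_pos: [489.4, 123.0, 75.5]
wrist_force: [-0.1, -0.4, -0.2]
tcp_pos: [490.2, 123.3, 73.3]
wrist_force: [0.1, -0.2, 1.3]
tcp_pos: [490.2, 123.3, 70.5]
wrist_force: [-0.0, -0.0, 3.3]
```

To row units: 2 mm is 0.0025.

```bash
echo '[[[0, 0, 0.0025], [0, 0, 0]], [[0, 0, 0.0025], [0, 0, 0]], [[0, 0, 0.0025], [0, 0, 0]]]' | python3 jog.py|egrep "tcp|wrist"; echo '[[[0, 0, 0.0025], [0, 0, 0]], [[0, 0, 0.0025], [0, 0, 0]], [[0, 0, 0.0025], [0, 0, 0]]]' | python3 jog.py|egrep "tcp|wrist"
```

```text
tcp_pos: [490.3, 123.3, 68.8]
wrist_force: [-1.5, -0.2, 4.5]
tcp_pos: [490.3, 123.4, 67.3]
wrist_force: [-2.1, -0.5, 8.3]
```

Bottomed out at 8.3 N. Rising and moving to the medium key.

To row units: -26 mm is -0.0325, -20 mm is -0.025.

```bash
echo '[[[0, 0, -0.0075], [0, 0, 0]], [[0, 0, -0.025], [0, 0, 0]], [[0, 0, -0.0325], [0, 0, 0]], [[0, 0, -0.0325], [0, 0, 0]], [[0, 0, -0.0325], [0, 0, 0]]]' | python3 jog.py|egrep "tcp|wrist"; python3 off.py 554.6 115 90 1.449
```

```text
tcp_pos: [490.1, 123.1, 92.4]
wrist_force: [-0.6, -0.1, -0.9]
t 34.8333 d [-0.1 65.   2.4] rv [ 0. -0. -0.] tcp [490.1 123.1  92.4] F [-0.6 -0.1 -0.9] w 0.005
```

To row units: 65 mm is 0.0813, 63 mm is 0.0788.

```bash
echo '[[[0, 0.015, 0], [0, 0, 0]], [[0, 0.04, 0], [0, 0, 0]], [[0, 0.065, 0], [0, 0, 0]], [[0, 0.0788, 0], [0, 0, 0]], [[0, 0.0813, 0], [0, 0, 0]], [[0, 0.0813, 0], [0, 0, 0]], [[0, 0.0813, 0], [0, 0, 0]]]' | python3 jog.py|egrep "tcp|wrist";  echo '[[[0, 0, 0.0075], [0, 0, 0]], [[0, 0, 0.015], [0, 0, 0]], [[0, 0, 0.0213], [0, 0, 0]], [[0, 0, 0.0213], [0, 0, 0]], [[0, 0, 0.0213], [0, 0, 0]]]' | python3 jog.py|egrep "tcp|wrist"; python3 off.py 554.6 115 70 1.449
```

```text
tcp_pos: [553.2, 115.4, 91.8]
wrist_force: [-0.2, 0.4, 0.3]
tcp_pos: [554.0, 115.3, 74.9]
wrist_force: [1.1, -0.3, -0.5]
t 35.8333 d [-0.2  0.6  4.9] rv [-0.001  0.     0.   ] tcp [554.  115.3  74.9] F [ 1.1 -0.3 -0.5] w 0.01
```

To row units: 3 mm is 0.0038.

```bash
for i in 1 2; do echo '[[[0, 0, 0.0038], [0, 0, 0]], [[0, 0, 0.0038], [0, 0, 0]], [[0, 0, 0.0038], [0, 0, 0]]]' | python3 jog.py|egrep "tcp|wrist"; done; echo '[[[0, 0, 0.0025], [0, 0, 0]], [[0, 0, 0.0025], [0, 0, 0]], [[0, 0, 0.0025], [0, 0, 0]]]' | python3 jog.py|egrep "tcp|wrist";echo '[[[0, 0, 0.0019], [0, 0, 0]], [[0, 0, 0.0019], [0, 0, 0]], [[0, 0, 0.0019], [0, 0, 0]]]' | python3 jog.py|egrep "tcp|wrist"
```

```text
tcp_pos: [554.9, 115.5, 72.8]
wrist_force: [0.6, 0.6, 1.9]
tcp_pos: [555.0, 115.6, 69.8]
wrist_force: [-0.1, -0.5, 2.5]
tcp_pos: [555.0, 115.5, 67.8]
wrist_force: [-0.2, -0.0, 5.1]
tcp_pos: [555.0, 115.5, 67.3]
wrist_force: [-0.6, 0.1, 10.4]
```

Bottomed out. On to the small key.

To row units: -130 mm is -0.1625, -124 mm is -0.155.

```bash
echo '[[[0, 0, -0.0075], [0, 0, 0]], [[0, 0, -0.025], [0, 0, 0]], [[0, 0, -0.035], [0, 0, 0]], [[0, -0.015, -0.035], [0, 0, 0]], [[0, -0.05, -0.035], [0, 0, 0]], [[0, -0.0938, -0.035], [0, 0, 0]], [[0, -0.1313, -0.035], [0, 0, 0]], [[0, -0.155, -0.035], [0, 0, 0]], [[0, -0.1625, -0.035], [0, 0, 0]], [[0, -0.1625, -0.035], [0, 0, 0]], [[0, -0.1625, -0.035], [0, 0, 0]]]' | python3 jog.py|egrep "tcp|wrist"; python3 off.py 426.2 131.4 75 1.449
```

```text
tcp_pos: [427.0, 131.1, 94.1]
wrist_force: [0.0, 0.4, 0.3]
t 37.75 d [ 0.2 -0.9 19.1] rv [ 0.002 -0.001 -0.001] tcp [427.  131.1  94.1] F [0.  0.4 0.3] w 0.004
```

To row units: 19 mm is 0.0238, 14 mm is 0.0175.

```bash
echo '[[[0, -0.0013, 0.0075], [0, 0, 0]], [[0, -0.0013, 0.0175], [0, 0, 0]], [[0, -0.0013, 0.0238], [0, 0, 0]], [[0, -0.0013, 0.0238], [0, 0, 0]], [[0, -0.0013, 0.0238], [0, 0, 0]]]' | python3 jog.py|egrep "tcp|wrist"; for i in 1 2; do echo '[[[0, 0, 0.0038], [0, 0, 0]], [[0, 0, 0.0038], [0, 0, 0]], [[0, 0, 0.0038], [0, 0, 0]]]' | python3 jog.py|egrep "tcp|wrist"; done; echo '[[[0, 0, 0.0025], [0, 0, 0]], [[0, 0, 0.0025], [0, 0, 0]], [[0, 0, 0.0025], [0, 0, 0]]]' | python3 jog.py|egrep "tcp|wrist"
```

```text
tcp_pos: [424.6, 131.1, 74.3]
wrist_force: [-0.4, -0.2, 0.1]
tcp_pos: [424.9, 131.3, 72.2]
wrist_force: [0.3, 0.8, 1.6]
tcp_pos: [424.9, 131.3, 69.2]
wrist_force: [-0.2, 0.1, 4.2]
tcp_pos: [424.9, 131.3, 67.3]
wrist_force: [0.5, -0.1, 5.8]
```

To row units: 1 mm is 0.0013.

```bash
echo '[[[0, 0, 0.0013], [0, 0, 0]], [[0, 0, 0.0013], [0, 0, 0]], [[0, 0, 0.0013], [0, 0, 0]]]' | python3 jog.py|egrep "tcp|wrist"; echo '[[[0, 0, -0.0075], [0, 0, 0]], [[0, 0, -0.0313], [0, 0, 0]], [[0, 0, -0.075], [0, 0, 0]], [[0, 0, -0.125], [0, 0, 0]], [[-0.0375, 0, -0.15], [0, 0, 0]], [[-0.0875, 0, -0.15], [0, 0, 0]], [[-0.1313, 0, -0.15], [0, 0, 0]], [[-0.1563, 0, -0.15], [0, 0, 0]], [[-0.1625, 0, -0.15], [0, 0, 0]], [[-0.1625, 0, -0.15], [0, 0, 0]], [[-0.1625, 0, -0.15], [0, 0, 0]]]' | python3 jog.py
python3 - <<'E'
from h import *
s=frame("side"); t=frame("top")
b=cv2.cvtColor(s["img"],cv2.COLOR_RGB2BGR)[80:240,180:360]; b=cv2.resize(b,None,fx=2.5,fy=2.5)
c=cv2.cvtColor(t["img"],cv2.COLOR_RGB2BGR)[180:310,145:285]; c=cv2.resize(c,(350,400))
cv2.imwrite("pics/end.png",np.hstack([b,c])[:, :800])
E
```

```text
tcp_pos: [424.9, 131.3, 67.1]
wrist_force: [-1.1, -0.6, 14.1]
time: 40.08
tcp_pos: [408.9, 3.4, 185.8]
orientation: [-3.141, -0.001, 1.45]
wrist_force: [0.6, 0.3, -0.3]
width: 0.007
grasp_force: 0.0
```

View pics/end.png

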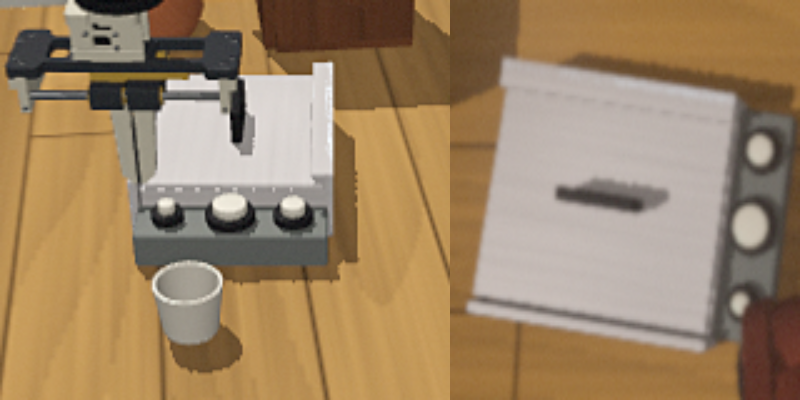

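The cover is home, square and covering the whole opening. All three keys are up, the teacup is in place and the robot is clear, so I'm handing in.

```bash
python3 -c "
from station import robot
print(robot.close_job())"
```

```text
the job is handed in; nothing more can be done
None
```

I stood all three tins in the well, hooked and lowered the cover home, pressed the keys from largest to smallest, and handed the job in at about 40 s; no verdict was returned.

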